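# Change over the battery charger of a home synth rig

### The job

Change over the charger for tonight's set: take every charged pack out of it and lay it flat in the gig tray, and seat every spent pack lying on the desk in a bay of the charger, tongue under the steel lip and rocked down fully flat; any bays will do. With all the packs in place, set the charger going by pressing its keys fully down one at a time, letting each come back up: battery type, then current, then start (first, second and third from the left). Leave the rightmost key (stop), the mug and the plant alone.

Things in the scene. Friction and masses are not known exactly. Their poses are not given: they have to be found in the camera images.
- spent1: spent battery pack, 0.3 kg: black body 100 x 40 x 44 mm high; at one end (toe) a contact tongue 8 mm long, 36 wide, 10 high sticks out at the bottom; ribbed pad on top at the other end (heel). Origin: centre of the underside of the whole 108 mm; +x to the toe, z up: body x -54 to +46, tongue +46 to +54 mm. Starts flat on the desk. None if absent.
- spent2: spent battery pack, 0.3 kg: black body 100 x 40 x 44 mm high; at one end (toe) a contact tongue 8 mm long, 36 wide, 10 high sticks out at the bottom; ribbed pad on top at the other end (heel). Origin: centre of the underside of the whole 108 mm; +x to the toe, z up: body x -54 to +46, tongue +46 to +54 mm. Starts flat on the desk. None if absent.
- spent3: spent battery pack, 0.3 kg: black body 100 x 40 x 44 mm high; at one end (toe) a contact tongue 8 mm long, 36 wide, 10 high sticks out at the bottom; ribbed pad on top at the other end (heel). Origin: centre of the underside of the whole 108 mm; +x to the toe, z up: body x -54 to +46, tongue +46 to +54 mm. Starts flat on the desk. None if absent.
- full1: charged battery pack, 0.3 kg: black body 100 x 40 x 44 mm high; at one end (toe) a contact tongue 8 mm long, 36 wide, 10 high sticks out at the bottom; ribbed pad on top at the other end (heel). Origin: centre of the underside of the whole 108 mm; +x to the toe, z up: body x -54 to +46, tongue +46 to +54 mm. Starts seated in bay 1. None if absent.
- full2: charged battery pack, 0.3 kg: black body 100 x 40 x 44 mm high; at one end (toe) a contact tongue 8 mm long, 36 wide, 10 high sticks out at the bottom; ribbed pad on top at the other end (heel). Origin: centre of the underside of the whole 108 mm; +x to the toe, z up: body x -54 to +46, tongue +46 to +54 mm. Starts seated in bay 2. None if absent.
- full3: charged battery pack, 0.3 kg: black body 100 x 40 x 44 mm high; at one end (toe) a contact tongue 8 mm long, 36 wide, 10 high sticks out at the bottom; ribbed pad on top at the other end (heel). Origin: centre of the underside of the whole 108 mm; +x to the toe, z up: body x -54 to +46, tongue +46 to +54 mm. Starts seated in bay 3. None if absent.
- bay1 (a point): leftmost (+y) bay of the charger: centre of its floor, 22 mm above the desk; axes as the charger's. The bays are pockets 110.5 long (x -55.25 to +55.25), 42.5 wide, 20 mm deep, with 3 mm chamfers at the mouth on both sides and the near (-x) end.
- bay2 (a point): middle bay of the charger: centre of its floor, 22 mm above the desk; axes as the charger's. In each bay a fixed steel lip (38 wide, 3 thick) reaches 6 mm back from the far (+x) wall, underside 13 mm over the floor: packs go in and out only with the heel tilted up 12 to 15 degrees so that the tongue passes under it.
- bay3 (a point): rightmost (-y) bay of the charger: centre of its floor, 22 mm above the desk; axes as the charger's. A seated pack lies flat on the bay floor, toe to +x, origin at this point (1.2 mm play each way), 24 mm proud of the deck.
- charger: grey three-bay charger, fixed: 186 (x) x 244 (y) x 42 mm high, flat deck on top. Origin: centre of its underside; +x runs from the keys to the bays' far end. Bay centres at x +18 mm, y +76, 0, -76 mm; all three alike (see bay1, bay2, bay3). Four white keys in a row along its near (-x) edge.
- tray: shallow plywood gig tray, fixed: 160 (x) x 262 (y) x 22 mm high, walls and floor 6 mm thick with a grey liner. Origin: centre of its underside, x along the short side. Room for three packs side by side, lying along x.
- key_type_top (a point): first key from the left (+y): battery type. Centre of the top face of the white 20 (x) x 28 (y) mm keycap, 8 mm above the deck at rest; the keys are 44 mm apart.
- key_type (a joint): travel of that key: 0 up, 0.005 m fully down; a spring returns it (about 1.2 N to start moving, 3.8 N fully down)
- key_amps_top (a point): second key from the left: charging current. Centre of the top face of the white 20 (x) x 28 (y) mm keycap, 8 mm above the deck at rest; the keys are 44 mm apart.
- key_amps (a joint): travel of that key: 0 up, 0.005 m fully down; a spring returns it (about 1.2 N to start moving, 3.8 N fully down)
- key_start_top (a point): third key from the left: start. Centre of the top face of the white 20 (x) x 28 (y) mm keycap, 8 mm above the deck at rest; the keys are 44 mm apart.
- key_start (a joint): travel of that key: 0 up, 0.005 m fully down; a spring returns it (about 1.2 N to start moving, 3.8 N fully down)
- key_stop_top (a point): fourth key, rightmost: stop. Centre of the top face of the white 20 (x) x 28 (y) mm keycap, 8 mm above the deck at rest; the keys are 44 mm apart.
- key_stop (a joint): travel of that key: 0 up, 0.005 m fully down; a spring returns it (about 1.2 N to start moving, 3.8 N fully down)
- mug: white mug, 80 mm across, 92 mm high, on the desk left of the charger; not part of the job. Origin: centre of its underside.
- plant: succulent in a terracotta pot, 82 mm across, about 125 mm high, on the desk left of the charger; not part of the job. Origin: centre of its underside.
Not all that is in view belongs to the job. What is shaped like the spent1 but green is not meant. What is shaped like the full1 but pink is not meant.

How it is judged:
By the outcome, as a careful person would: the job done as asked, in the order asked, and still so for the second after the job is handed in, with the robot touching nothing.
Of spent1, spent2, spent3 only 2 to 3 are there at a start; the rules pass over those that are not, and their reading is None.
Of full1, full2, full3 only 2 to 3 are there at a start; the rules pass over those that are not, and their reading is None.
At some moment in a run one of spent1, spent2, spent3 may be knocked a few centimetres aside while the robot is not near it.
Once in a run the grip may slacken for a moment while it holds something.
It also fails if it takes over 210 s, if anything falls off the work surface, if the arm or the gripper's body presses on something with over 40 N, if the wrist force passes 120 N, or if a joint passes its speed limit or range.

### The arm

A 7-joint arm with a two-finger parallel gripper is mounted at the origin on the work surface. World frame = base frame: x ahead of the robot, y to its left, z up, the work surface at z = 0. Lengths are in mm, angles in rad, forces in N, time in s.
With the tool pointing down it reaches from about 425 to 1025 mm from the base axis. Payload 9.4 kg.
Tool frame: the origin (TCP) lies on the centre line of the jaws, within the pads' length; the fingertips stand 8 mm ahead of it and the grasp point (between the pads) lies 11 mm behind it; z points along the fingers, y is the direction in which the jaws open and shut (so a half turn about z gives the same grasp; the last joint's range is limited). The gripper opens to 93 mm and grips with 3 to 60 N. Pads are 15 mm wide; open, the fingers measure 128 mm over their backs; the gripper's body (75 mm by 188 mm) begins 65 mm behind the grasp point.
Start: joints at [-1.277, 0.599, -0.003, 1.599, 0.002, 0.943, -0.08], TCP at [262.716, 675.725, 226.618] pointing down, gripper open.
Joint ranges: [-2.57, 2.57], [-0.35, 1.97], [-1.29, 1.29], [0.11, 2.56], [-1.05, 4.19], [0.11, 1.86], [-2.63, 2.63]. Speed limits (rad/s): [2.22, 2.22, 3.01, 3.01, 3.14, 3.14, 3.14].

### API

Orientations are given as a unit quaternion [w, x, y, z].
In Python, from bench import ctrl gives the robot as it stands.
- The arm moves only by the tool carry_out, never from a script. Its argument "increments" is a list of rows, each a list of 7 numbers: the finger opening in cm, from 0 to 9.3, then the shift along the tool's x, y, z in cm, then the turn, a rotation vector about the tool's x, y, z in rad. A call has exactly 5 rows; each row is the pose to reach, as a shift and turn from the pose measured when the call began, along the tool's axes at that moment; what a row does not reach only later rows make up. A row lasts 1/12 s, in which the tool goes at most 41.7 mm and 7.16 degrees, less where a joint would pass 70% of its speed; a pose out of reach is approached as far as the arm can. A call with a gripper value outside its range is refused whole. The fingers move at their own pace and stop on an object; "force" is the grip in N (left out, the last holds). Time passes only in rows, so rows that repeat a pose let the fingers close, or fill a call up. It gives the time, the measured TCP pose, the force and the opening at its end, in the units of the state.
- ctrl.state(): the state, without advancing time (a new reading comes with each control period).
- ctrl.grab_frame(name): name is "scene" or "top" or "wrist"; returns a dict with "pixels" (480x640x3 uint8, red, green, blue), "vfov" (degrees; the focal length in pixels is half the picture's height over the tangent of half this angle, whatever the lens; pixels are square), "cx", "cy" (the principal point, pixels), "world_from_camera" (4x4, takes a point from camera to world coordinates). Camera axes: x right, y up, looking along -z (the intrinsics and any distortion apply to the point x, -y, -z); pixel columns grow to the right and rows downward; lengths in mm; the calibration is good to about 2 mm. A picture is of the moment at which its call begins. There is no depth.
- ctrl.finish_job(): hands the job in, once; it reports no verdict.
Trained networks look in a picture, given as the dict that the camera call returned (one of the last four; its "shot" number tells which), for a name from the list of things; names that differ only in an ending like _2 or _b are one class to them, and where a whole thing is asked for, a point or a joint stands for the part that bears it (a point fixed in the world has none). Each returns a list of dicts, best first, with "score" (0 to 1); they miss things now and then, are a little off and sometimes report something else, mostly with a low value. They report only what shows in the picture. A call takes as long as a camera call. They do not tell look-alikes from the thing itself.
- ctrl.search_frame(picture, label): "position" ([column, row] in pixels, amid what is visible of it).
- ctrl.outline_of(picture, label): "pixels" (480x640 bool, what is visible of it) and "position" ([column, row] in pixels, amid what is visible of it).
- ctrl.place_of(picture, label): "position" ([column, row] in pixels: a listed point, or the origin of a listed thing).
The state is a dict: "t": time; "qpos": joint angles; "joint_vel": joint speeds; "tau": joint torques, N m; "tool_pos": TCP position; "tool_rot": TCP orientation; "wrist_force": force on the tool from outside, world axes, zero at the start; "ft_torque": the same for the moment, N m; "opening": finger opening in mm.
Only numpy, scipy, OpenCV 4.12 (cv2) and the standard library are available. Lean on these libraries where they do the work, as an engineer would, in place of code of your own. Each camera call takes 0.05 s, during which the arm holds its last target.

## Working session

There is one attempt and no reset: what is moved stays moved. The work goes in short steps, Python scripts to look and compute and a tool call to move; the robot and the scene stay as the last step left them, time stands still between calls to the robot, and variables do not carry over. Pictures are saved under pics/ and viewed, and the job is handed in when it is done.

Besides the shell and the picture viewer there is one more tool, called as name(argument=value, ...) on one line, values as JSON. carry_out: Moves the arm, as the interface text tells. Its arguments: {"type":"object","properties":{"increments":{"type":"array","items":{"type":"array","items":{"type":"number"}}},"force":{"type":"number"}},"required":["increments"]}

```bash
ls; mkdir -p pics; cat > h.py <<'E'
import numpy as np, cv2
from bench import ctrl
from scipy.spatial.transform import Rotation as R
def snap(name,fn=None):
    p=ctrl.grab_frame(name)
    if fn: cv2.imwrite('pics/'+fn,cv2.cvtColor(p['pixels'],cv2.COLOR_RGB2BGR))
    return p
def f_of(p): return 240/np.tan(np.radians(p['vfov'])/2)
def ray(p,uv):
    f=f_of(p);M=np.array(p['world_from_camera'])
    d=np.array([(uv[0]-p['cx'])/f,-(uv[1]-p['cy'])/f,-1.]);return M[:3,3],M[:3,:3]@d
def onz(p,uv,z):
    o,d=ray(p,uv);return o+d*(z-o[2])/d[2]
def proj(p,X):
    M=np.array(p['world_from_camera']);c=M[:3,:3].T@(np.array(X)-M[:3,3]);f=f_of(p)
    return np.array([p['cx']+f*c[0]/-c[2],p['cy']-f*c[1]/-c[2]])
E
python3 - <<'E'
from h import *
print(ctrl.state())
for n in ['scene','top','wrist']:
    p=snap(n,n+'0.png');print(n,{k:v for k,v in p.items() if k!='pixels'})
E
```

```text
pics
{'t': 0.0, 'qpos': array([-1.27668245,  0.60012622, -0.00252805,  1.600095  ,  0.00181677,
        0.94291414, -0.07976307]), 'joint_vel': array([-0.00080609, -0.00031795,  0.00042781,  0.00111119, -0.0022268 ,
       -0.0013862 , -0.00138513]), 'tau': array([ 7.89538772e-04, -7.65065575e+01,  1.49705138e+00, -2.52356207e+01,
       -5.25013811e-02,  1.67567236e-02,  1.64181265e-04]), 'tool_pos': array([262.58167584, 675.28150412, 225.77185529]), 'tool_rot': array([-6.08423205e-05,  1.84300897e-01,  9.82869567e-01, -7.68103531e-04]), 'wrist_force': array([-0.15695468, -1.22021703,  0.9705727 ]), 'ft_torque': array([0.03585105, 0.02070695, 0.00784318]), 'opening': 92.96716732477965}
scene {'vfov': 44.193022097251045, 'cx': 323.0564026006757, 'cy': 232.78343094107643, 'world_from_camera': array([[ 8.46038906e-01, -3.99954157e-01,  3.52498002e-01,
         9.77160155e+02],
       [ 5.32979277e-01,  6.19286674e-01, -5.76556246e-01,
        -6.94512080e+02],
       [ 1.22987525e-02,  6.75663146e-01,  7.37107898e-01,
         1.01233282e+03],
       [ 0.00000000e+00,  0.00000000e+00, 
[... 272 characters left out ...]
6.14702485e-03,  1.03401169e-02,
         4.44540081e+01],
       [ 1.11267407e-02,  1.45956454e-01,  9.89228441e-01,
         1.20186164e+03],
       [ 0.00000000e+00,  0.00000000e+00,  0.00000000e+00,
         1.00000000e+00]]), 'shot': 2}
wrist {'vfov': 71.77143496446338, 'cx': 324.0812657459829, 'cy': 240.49962589264416, 'world_from_camera': array([[ 3.62550194e-01, -8.88804269e-01, -2.80328966e-01,
         1.82957739e+02],
       [ 9.31962969e-01,  3.45261608e-01,  1.10632033e-01,
         7.04516129e+02],
       [-1.54339343e-03, -3.01365880e-01,  9.53507328e-01,
         3.85409210e+02],
       [ 0.00000000e+00,  0.00000000e+00,  0.00000000e+00,
         1.00000000e+00]]), 'shot': 3}
```

View pics/top0.png

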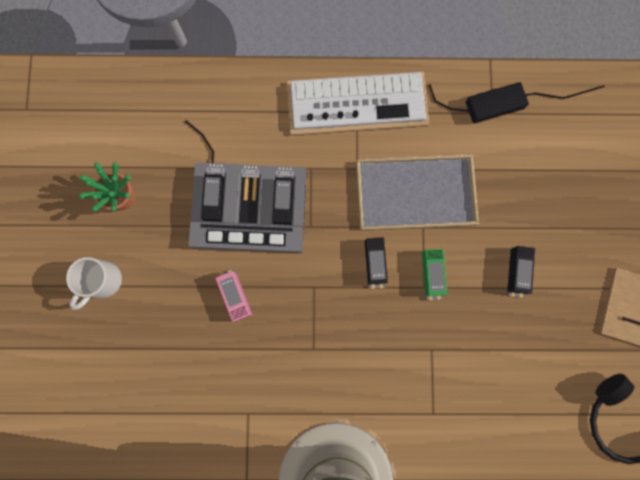

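View pics/scene0.png

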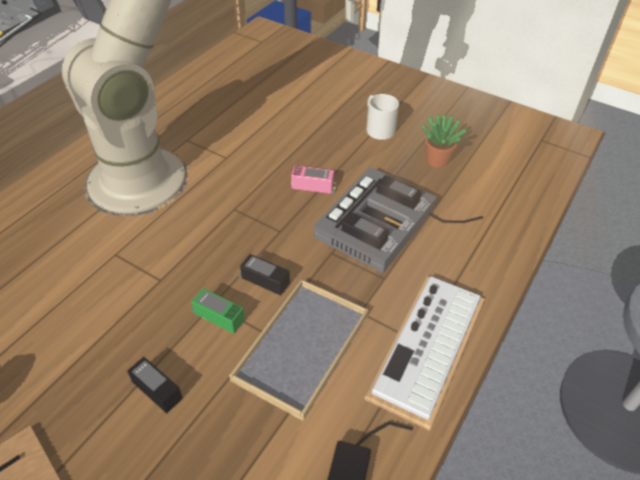

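View pics/wrist0.png

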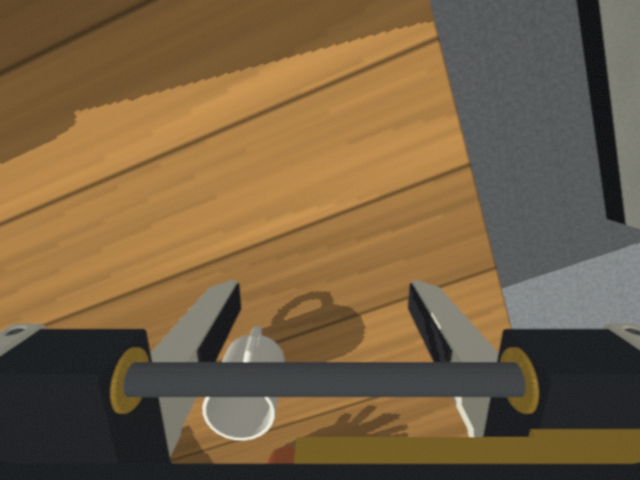

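```bash
cat > m1.py <<'E'
from h import *
import sys
Z={'bay1':22,'bay2':22,'bay3':22,'charger':0,'tray':0,'key_type_top':50,'key_amps_top':50,'key_start_top':50,'key_stop_top':50,'mug':0,'plant':0,'spent1':0,'full1':22}
for cam in ['top','scene']:
    p=snap(cam)
    for n,z in Z.items():
        for d in ctrl.place_of(p,n)[:7]:
            print(cam,n,round(d['score'],2),np.round(d['position'],1),np.round(onz(p,d['position'],z)[:2],1))
E
python3 m1.py
python3 - <<'E'
import cv2
a=cv2.imread('pics/top0.png')
cv2.imwrite('pics/t0a.png',cv2.resize(a[150:310,180:320],None,fx=4,fy=3.75*1.0666,interpolation=cv2.INTER_CUBIC)[:600])
cv2.imwrite('pics/t0b.png',cv2.resize(a[220:310,350:550],None,fx=4,fy=4,interpolation=cv2.INTER_CUBIC))
E
```

```text
top bay1 0.71 [284.5 203.5] [589.2 112.1]
top bay1 0.61 [217.8 197.1] [602.6 260.1]
top bay1 0.57 [247.  200.5] [595.4 195.2]
top bay1 0.37 [282.6 202.4] [591.6 116.3]
top bay1 0.22 [214.1 236.1] [515.3 265.4]
top bay2 0.71 [284.5 203.5] [589.2 112.1]
top bay2 0.61 [217.8 197.1] [602.6 260.1]
top bay2 0.57 [247.  200.5] [595.4 195.2]
top bay2 0.37 [282.6 202.4] [591.6 116.3]
top bay2 0.22 [214.1 236.1] [515.3 265.4]
top bay3 0.71 [284.5 203.5] [589.2 112.1]
top bay3 0.61 [217.8 197.1] [602.6 260.1]
top bay3 0.57 [247.  200.5] [595.4 195.2]
top bay3 0.37 [282.6 202.4] [591.6 116.3]
top bay3 0.22 [214.1 236.1] [515.3 265.4]
top charger 0.96 [250.9 210.1] [577.9 188.7]
top charger 0.18 [256.8 243.8] [501.5 173.8]
top tray 0.86 [416.7 193.4] [ 619.  -186.3]
top key_type_top 0.64 [276.1 235.6] [513.3 127.5]
top key_type_top 0.49 [213.7 233.5] [517.  261.2]
top key_amps_top 0.46 [238.8 237.3] [509.1 207.2]
top key_start_top 0.62 [256.2 239.8] [503.9 169.9]
top key_stop_top 0.5 [278.5 236. ] [512.4 122.3]
top mug 0.57 [100.5 275.4] [429.3 516.6]
top plant 0.81 [122.1 196.9] [606.3 479.4]
to
[... 861 characters left out ...]
p 0.53 [356.4 189.6] [509.3 218.5]
scene key_amps_top 0.22 [397.8 201.6] [610.6 235.8]
scene key_start_top 0.52 [344.9 202.5] [508.7 166.3]
scene key_stop_top 0.58 [300.7 345.1] [ 634.3 -206.9]
scene key_stop_top 0.5 [337.1 211.9] [509.4 130.3]
scene mug 0.67 [380.7 130.1] [421.6 510.2]
scene plant 0.89 [433.5 161. ] [600.3 470.7]
scene plant 0.26 [397.7 198.2] [585.8 294.6]
scene spent1 0.97 [264.2 281.7] [462.7 -92.6]
scene spent1 0.97 [217.1 315.7] [ 433.4 -216.1]
scene spent1 0.83 [158.4 389.6] [ 446.6 -404.1]
scene full1 0.8 [398.6 203.5] [604.5 258.1]
scene full1 0.67 [364.5 238.2] [591.  116.8]
scene full1 0.56 [310.8 186.5] [396.5 193.9]
scene full1 0.44 [298.9 346.6] [ 623.3 -197.4]
```

View pics/t0a.png

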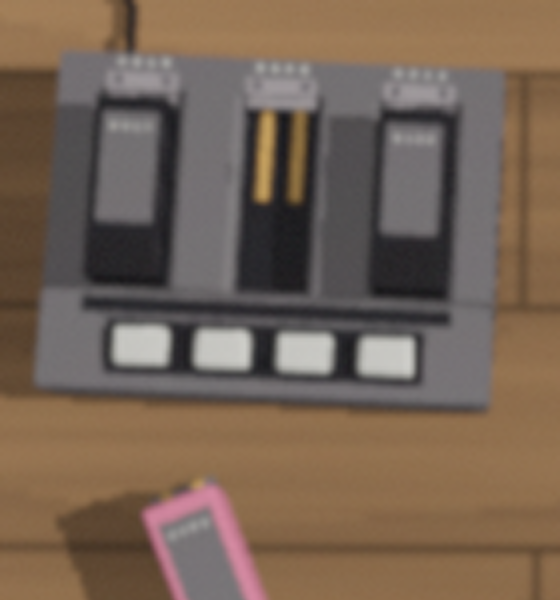

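View pics/t0b.png

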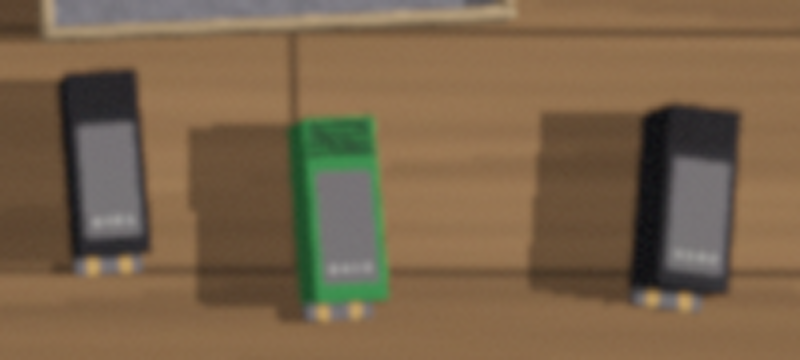

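```bash
cat > keys.py <<'E'
from h import *
from scipy.optimize import least_squares
LK=np.array([[0,66,50],[0,22,50],[0,-22,50],[0,-66,50]],float)
def keyblobs(p,guess,win=12,thr=170):
    g=p['pixels'].min(axis=2);out=[]
    m=(g>thr).astype(np.uint8);n,l,s,c=cv2.connectedComponentsWithStats(m)
    for q in guess:
        d=np.hypot(*(c[1:]-q).T);d[(s[1:,4]<25)]=1e9;i=d.argmin();out.append((c[i+1],s[i+1,4],d[i]))
    return out
if __name__=='__main__':
    obs=[]
    G=np.array([[515,255,50],[512,211,50],[510,167,50],[508,123,50.]])
    for cam in ['top','scene']:
        p=snap(cam)
        for i,(c,a,d) in enumerate(keyblobs(p,[proj(p,g) for g in G])):
            print(cam,i,np.round(c,1),a,round(d,1),np.round(onz(p,c,50)[:2],1))
E
python3 keys.py
```

```text
top 0 [215.  235.7] 105 2.0 [512.2 258.2]
top 1 [235.4 236.7] 100 1.8 [510.3 214.5]
top 2 [255.8 237.6] 98 1.9 [508.8 170.8]
top 3 [276.5 238.5] 97 1.7 [506.9 126.4]
scene 0 [365.4 181.3] 76 0.8 [513.  255.3]
scene 1 [355.7 191.9] 75 0.0 [511.9 210.9]
scene 2 [345.4 202.4] 78 0.2 [509.5 167.1]
scene 3 [335.2 213.5] 80 0.3 [508.5 123.5]
```

```bash
cat >> h.py <<'E'
YAW=-0.039
def Rt(yaw=0,tilt=0,flip=False):
    # yaw rad about world z, tilt deg heel-up (pack toe +x dips), flip: tool x -> +x
    B=np.array([[-1,0,0],[0,1,0],[0,0,-1.]]).T
    B=np.column_stack([[-1,0,0],[0,1,0],[0,0,-1]]).astype(float)
    if flip: B=np.column_stack([[1,0,0],[0,-1,0],[0,0,-1]]).astype(float)
    return R.from_euler('z',yaw)*R.from_euler('y',np.radians(tilt))*R.from_matrix(B)
def q2R(q): return R.from_quat([q[1],q[2],q[3],q[0]])
def inc(pos,rot,s=None,show=True):
    s=s or ctrl.state();T=q2R(s['tool_rot'])
    d=T.inv().apply(np.array(pos)-s['tool_pos'])/10
    r=(T.inv()*rot).as_rotvec()
    if show: print('inc',np.round(d,2).tolist(),np.round(r,3).tolist(),'t',round(s['t'],2),'pos',np.round(s['tool_pos'],1),'q',np.round(s['qpos'],2),'F',np.round(s['wrist_force'],1),'op',round(s['opening'],1))
    return d,r
E
python3 -c "
from h import *
inc([590,190,260],Rt(YAW))"
```

```text
inc [-48.11, -33.41, -3.33] [0.0, 0.0, -0.332] t 1.65 pos [262.7 675.7 226.6] q [-1.28  0.6  -0.    1.6   0.    0.94 -0.08] F [-0.4  0.2  0.9] op 92.6
```

carry_out(increments=[[6,-48.1,-33.4,-3.3,0,0,-0.33],[6,-48.1,-33.4,-3.3,0,0,-0.33],[6,-48.1,-33.4,-3.3,0,0,-0.33],[6,-48.1,-33.4,-3.3,0,0,-0.33],[6,-48.1,-33.4,-3.3,0,0,-0.33]])

```text
t: 2.07
tool_pos: [379.9, 501.5, 238.5]
tool_rot: [0.0, 0.02, 1.0, 0.0]
wrist_force: [1.2, -0.7, -0.2]
opening: 64.3
```

```bash
python3 -c "
from h import *
inc([590,190,260],Rt(YAW))"
```

```text
inc [-22.25, -30.28, -2.15] [0.0, 0.0, -0.001] t 2.07 pos [379.9 501.5 238.5] q [-0.94  0.47 -0.1   1.81  0.06  0.86  0.46] F [ 1.2 -0.7 -0.2] op 64.3
```

carry_out(increments=[[6,-22.2,-30.3,-2.1,0,0,0],[6,-22.2,-30.3,-2.1,0,0,0],[6,-22.2,-30.3,-2.1,0,0,0],[6,-22.2,-30.3,-2.1,0,0,0],[6,-22.2,-30.3,-2.1,0,0,0]])

```text
t: 2.48
tool_pos: [495.9, 328.8, 250.4]
tool_rot: [0.0, 0.02, 1.0, 0.0]
wrist_force: [0.7, 0.3, 0.7]
opening: 60.2
```

```bash
python3 -c "
from h import *
inc([590,190,260],Rt(YAW))"
```

```text
inc [-9.96, -13.49, -0.96] [0.0, 0.001, -0.001] t 2.48 pos [495.9 328.8 250.4] q [-0.62  0.42 -0.08  1.88  0.05  0.85  0.8 ] F [0.7 0.3 0.7] op 60.2
```

carry_out(increments=[[6,-10,-13.5,-1,0,0,0],[6,-10,-13.5,-1,0,0,0],[6,-10,-13.5,-1,0,0,0],[6,-10,-13.5,-1,0,0,0],[6,-10,-13.5,-1,0,0,0]])

```text
t: 2.9
tool_pos: [594.9, 181.1, 261.0]
tool_rot: [0.002, 0.025, 1.0, -0.001]
wrist_force: [0.4, -0.2, -0.0]
opening: 60.3
```

```bash
python3 -c "
from h import *
inc([590,190,260],Rt(YAW))
p=snap('wrist','w1.png')
print(p['world_from_camera'])
for n,z in {'bay1':22,'key_type_top':50,'charger':0}.items():
        for d in ctrl.place_of(p,n)[:7]:
            print(n,round(d['score'],2),np.round(d['position'],1),np.round(onz(p,d['position'],z)[:2],1))
from keys import keyblobs
G=np.array([[512.6,256.7,50],[511,212.7,50],[509,169,50],[507.7,125,50.]])
for i,(c,a,d) in enumerate(keyblobs(p,[proj(p,g) for g in G])):
            print(i,np.round(c,1),a,round(d,1),np.round(onz(p,c,50)[:2],1))
"
```

```text
inc [0.54, 0.86, 0.09] [-0.003, 0.004, -0.011] t 2.9 pos [594.9 181.1 261. ] q [-0.35  0.44 -0.05  1.81  0.04  0.89  1.1 ] F [ 0.4 -0.2 -0. ] op 60.3
[[ 5.02129015e-02 -9.51247942e-01 -3.04312369e-01  5.09014134e+02]
 [ 9.98733906e-01  4.68971718e-02  1.82000130e-02  1.84235361e+02]
 [-3.04133538e-03 -3.04840957e-01  9.52398415e-01  4.20245121e+02]
 [ 0.00000000e+00  0.00000000e+00  0.00000000e+00  1.00000000e+00]]
bay1 0.91 [332.  212.2] [600.3 188.2]
bay1 0.49 [619.2  36.2] [426.5 497.6]
key_type_top 0.89 [395.8 133.5] [511.9 259.2]
charger 0.84 [330.9 190.8] [577.6 188.2]
0 [395.4 132.7] 530 2.5 [511.1 258.7]
1 [353.9 133.2] 516 2.6 [509.4 214.8]
2 [312.6 133.6] 509 2.3 [507.6 171. ]
3 [271.4 133.9] 497 2.7 [505.8 127.2]
```

View pics/w1.png

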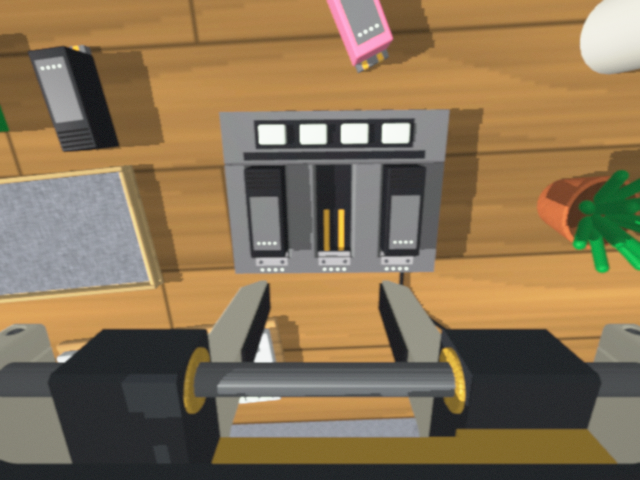

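carry_out(increments=[[6,0.5,0.9,0.1,0,0,-0.011],[6,0.5,0.9,0.1,0,0,-0.011],[6,0.5,0.9,0.1,0,0,-0.011],[6,0.5,0.9,0.1,0,0,-0.011],[6,0.5,0.9,0.1,0,0,-0.011]])

```text
t: 3.52
tool_pos: [584.9, 200.6, 259.4]
tool_rot: [0.0, 0.014, 1.0, 0.001]
wrist_force: [0.7, -0.5, -1.2]
opening: 60.1
```

```bash
python3 -c "
from h import *
inc([590,190,260],Rt(YAW))
p=snap('wrist','w2.png')
import pickle;pickle.dump(p,open('w2.pkl','wb'))
from keys import keyblobs
G=np.array([[512.6,256.7,50],[511,212.7,50],[509,169,50],[507.7,125,50.]])
for i,(c,a,d) in enumerate(keyblobs(p,[proj(p,g) for g in G])):
            print(i,np.round(c,1),a,round(d,1),np.round(onz(p,c,50)[:2],1))
a=cv2.imread('pics/w2.png')
cv2.imwrite('pics/w2a.png',cv2.resize(a[100:290,210:450],None,fx=3.2,fy=3.2,interpolation=cv2.INTER_CUBIC))
"
```

```text
inc [-0.54, -1.05, -0.07] [0.001, 0.0, 0.012] t 3.52 pos [584.9 200.6 259.4] q [-0.37  0.44 -0.07  1.82  0.04  0.89  1.09] F [ 0.7 -0.5 -1.2] op 60.1
0 [377.8 145.7] 516 2.3 [511.3 258.7]
1 [336.9 144.9] 503 2.7 [509.3 214.9]
2 [295.5 144.6] 503 1.9 [507.8 170.7]
3 [254.6 144. ] 492 2.5 [505.9 127.1]
```

View pics/w2a.png

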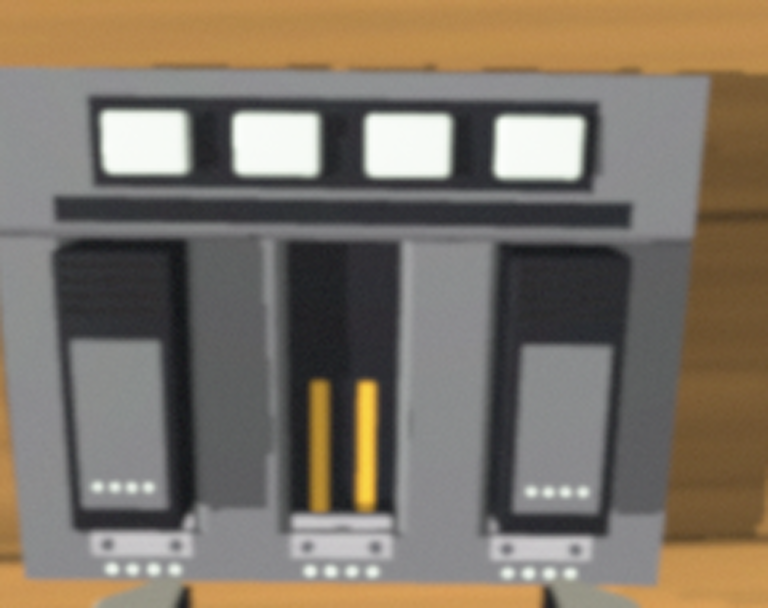

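```bash
python3 -c "
from h import *
import pickle
p=pickle.load(open('w2.pkl','rb'))
yaw=-0.040;c,s=np.cos(yaw),np.sin(yaw);K=np.array([508.6,192.9])
def loc(x,y,z,nm):
    w=onz(p,[210+x/3.2-.34,100+y/3.2-.34],z)[:2];d=w-K
    print(nm,np.round(w,1),'local from keycentre',np.round([c*d[0]+s*d[1],-s*d[0]+c*d[1]],1))
loc(710,75,42,'NR');loc(657,583,42,'FR');loc(30,577,42,'FL');loc(0,68,42,'~near edge')
loc(290,514,38,'lip front L');loc(395,516,38,'lip front R')
loc(280,240,42,'bay2 nearL');loc(405,240,42,'bay2 near R')
loc(275,240,42,'bay2 chamf L');loc(290,531,42,'bay far')
loc(58,250,66,'pack3 heel L');loc(170,245,66,'pack3 heel R')
loc(503,250,66,'pack1 heel L');loc(628,262,66,'pack1 heel R')
"
```

```text
NR [489.8 317. ] local from keycentre [-23.7 123.3]
FR [675.5 309.4] local from keycentre [162.1 123.1]
FL [666.1  66.8] local from keycentre [ 162.4 -119.7]
~near edge [481.   79.6] local from keycentre [ -23.  -114.3]
lip front L [644.4 168.3] local from keycentre [136.7 -19.2]
lip front R [646.4 208.5] local from keycentre [137.1  21.1]
bay2 nearL [540.3 170.2] local from keycentre [ 32.6 -21.4]
bay2 near R [541.5 214. ] local from keycentre [32.1 22.4]
bay2 chamf L [540.3 168.4] local from keycentre [ 32.6 -23.2]
bay far [649.9 168.3] local from keycentre [142.1 -19. ]
pack3 heel L [538.9  99. ] local from keycentre [ 34.1 -92.6]
pack3 heel R [538.3 135.9] local from keycentre [ 32.  -55.7]
pack1 heel L [543.  245.3] local from keycentre [32.3 53.8]
pack1 heel R [548.1 286.6] local from keycentre [35.7 95.2]
```

```bash
cat >> h.py <<'E'
YAW=-0.040
CH=np.array([578.1,190.6])
def chw(x,y): 
    c,s=np.cos(YAW),np.sin(YAW);return CH+np.array([c*x-s*y,s*x+c*y])
BAY={1:chw(18,76),2:chw(18,0),3:chw(18,-76)}
GX,GZ=-10.,30.
def packtool(P,yaw,tilt=0,gx=None,gz=None):
    """P: world of pack origin; yaw: heading of toe"""
    gx=GX if gx is None else gx; gz=GZ if gz is None else gz
    Rp=R.from_euler('z',yaw)*R.from_euler('y',np.radians(tilt))
    B=R.from_matrix(np.column_stack([[-1,0,0],[0,1,0],[0,0,-1]]).astype(float))
    return np.array(P)+Rp.apply([gx,0,gz]), Rp*B
def bayP(b,tilt=0,back=0,up=0,side=0):
    """pack origin when toe-bottom at bay-local x 54-back, z 22+up, tilt about toe"""
    Rp=R.from_euler('z',YAW)*R.from_euler('y',np.radians(tilt))
    Rz=R.from_euler('z',YAW)
    toe=np.array([*BAY[b],22.])+Rz.apply([54-back,side,up])
    return toe-Rp.apply([54,0,0])
def go(b,tilt=0,back=0,up=0,gx=None,gz=None,side=0):
    return inc(*packtool(bayP(b,tilt,back,up,side),YAW,tilt,gx,gz))
E
python3 -c "
from h import *
print(BAY)
go(1,up=70)"
```

```text
{1: array([599.12479132, 265.81940009]), 2: array([596.08560192, 189.88019198]), 3: array([593.04641252, 113.94098388])}
inc [-0.23, 6.58, 13.74] [0.001, 0.0, 0.012] t 3.57 pos [585.  200.3 259.3] q [-0.37  0.44 -0.07  1.82  0.04  0.89  1.09] F [ 0.1 -0.3  0.3] op 60.4
```

carry_out(increments=[[6,-0.2,6.6,13.7,0,0,0.012],[6,-0.2,6.6,13.7,0,0,0.012],[6,-0.2,6.6,13.7,0,0,0.012],[6,-0.2,6.6,13.7,0,0,0.012],[6,-0.2,6.6,13.7,0,0,0.012]])

```text
t: 3.98
tool_pos: [585.9, 268.5, 117.3]
tool_rot: [-0.003, 0.018, 1.0, -0.0]
wrist_force: [-0.6, -0.2, -0.1]
opening: 60.1
```

```bash
python3 -c "
from h import *
go(1,up=0)
p=snap('wrist','w3.png')
go(1)"
```

```text
inc [-0.37, -0.2, 6.53] [-0.001, -0.007, 0.004] t 3.98 pos [585.9 268.5 117.3] q [-0.48  0.63 -0.06  1.87  0.05  0.64  0.97] F [-0.6 -0.2 -0.1] op 60.1
inc [-0.22, -0.07, 6.8] [-0.001, -0.004, 0.002] t 4.03 pos [587.3 267.  120. ] q [-0.48  0.63 -0.06  1.87  0.05  0.65  0.97] F [0.4 0.1 0.8] op 60.0
```

View pics/w3.png

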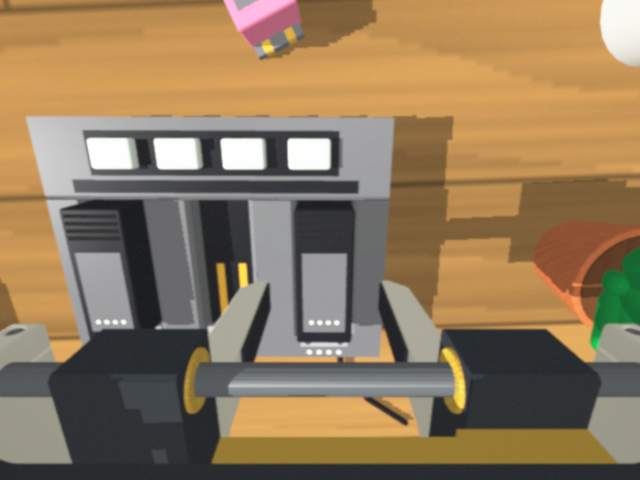

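carry_out(increments=[[6,-0.1,0,2,0,0,0],[6,-0.2,-0.1,4,0,0,0],[6,-0.2,-0.1,5.5,0,0,0],[6,-0.2,-0.1,6.5,0,-0.004,0],[6,-0.2,-0.1,6.8,0,-0.004,0]])

```text
t: 4.45
tool_pos: [589.4, 264.7, 52.4]
tool_rot: [0.0, 0.019, 1.0, -0.001]
wrist_force: [-0.2, 0.2, -0.0]
opening: 60.0
```

carry_out(increments=[[3.5,0,0,0,0,0,0],[3.5,0,0,0,0,0,0],[3.5,0,0,0,0,0,0],[3.5,0,0,0,0,0,0],[3.5,0,0,0,0,0,0]], force=15)

```text
t: 4.87
tool_pos: [590.3, 266.8, 53.9]
tool_rot: [0.002, 0.019, 1.0, 0.001]
wrist_force: [-0.3, 4.0, 6.3]
opening: 40.0
```

```bash
python3 -c "
from h import *
go(1)"
```

```text
inc [0.12, -0.06, 0.19] [0.002, 0.003, 0.002] t 4.87 pos [590.3 266.8  53.9] q [-0.48  0.72 -0.05  1.9   0.07  0.52  0.96] F [-0.3  4.   6.3] op 40.0
```

```bash
python3 -c "
from h import *
for t,b in [(3,.4),(6,.9),(9,1.5),(12,2),(13.5,2.3)]: go(1,t,b,0.5,gx=-8.8,gz=31.9,side=.6)"
```

```text
inc [-0.14, 0.0, -0.37] [0.002, 0.055, 0.002] t 4.87 pos [590.3 266.8  53.9] q [-0.48  0.72 -0.05  1.9   0.07  0.52  0.96] F [-0.3  4.   6.3] op 40.0
inc [-0.28, 0.0, -0.68] [0.002, 0.108, 0.002] t 4.87 pos [590.3 266.8  53.9] q [-0.48  0.72 -0.05  1.9   0.07  0.52  0.96] F [-0.3  4.   6.3] op 40.0
inc [-0.43, 0.0, -0.99] [0.001, 0.16, 0.002] t 4.87 pos [590.3 266.8  53.9] q [-0.48  0.72 -0.05  1.9   0.07  0.52  0.96] F [-0.3  4.   6.3] op 40.0
inc [-0.61, 0.0, -1.28] [0.001, 0.213, 0.002] t 4.87 pos [590.3 266.8  53.9] q [-0.48  0.72 -0.05  1.9   0.07  0.52  0.96] F [-0.3  4.   6.3] op 40.0
inc [-0.69, 0.0, -1.42] [0.001, 0.239, 0.002] t 4.87 pos [590.3 266.8  53.9] q [-0.48  0.72 -0.05  1.9   0.07  0.52  0.96] F [-0.3  4.   6.3] op 40.0
```

carry_out(increments=[[3.5,0,0,0,0,0,0],[3.5,-0.07,0,-0.18,0,0.027,0],[3.5,-0.14,0,-0.37,0,0.055,0],[3.5,-0.21,0,-0.52,0,0.081,0],[3.5,-0.28,0,-0.68,0,0.108,0]], force=40)

```text
t: 5.28
tool_pos: [592.8, 266.7, 60.7]
tool_rot: [-0.053, 0.019, 0.998, 0.002]
wrist_force: [0.8, 2.2, -2.4]
opening: 40.0
```

```bash
python3 -c "
from h import *
for t,b in [(7.5,1.1),(9,1.5),(10.5,1.8),(12,2),(13.5,2.3)]: go(1,t,b,0.5,gx=-8.8,gz=31.9,side=.6)"
```

```text
inc [-0.1, 0.0, -0.17] [0.001, 0.024, 0.002] t 5.28 pos [592.8 266.7  60.7] q [-0.42  0.74 -0.11  1.82  0.03  0.68  1.02] F [ 0.8  2.2 -2.4] op 40.0
inc [-0.15, 0.0, -0.33] [0.001, 0.05, 0.002] t 5.28 pos [592.8 266.7  60.7] q [-0.42  0.74 -0.11  1.82  0.03  0.68  1.02] F [ 0.8  2.2 -2.4] op 40.0
inc [-0.21, 0.0, -0.49] [0.001, 0.077, 0.002] t 5.28 pos [592.8 266.7  60.7] q [-0.42  0.74 -0.11  1.82  0.03  0.68  1.02] F [ 0.8  2.2 -2.4] op 40.0
inc [-0.29, 0.0, -0.64] [0.001, 0.103, 0.002] t 5.28 pos [592.8 266.7  60.7] q [-0.42  0.74 -0.11  1.82  0.03  0.68  1.02] F [ 0.8  2.2 -2.4] op 40.0
inc [-0.37, 0.0, -0.79] [0.001, 0.129, 0.002] t 5.28 pos [592.8 266.7  60.7] q [-0.42  0.74 -0.11  1.82  0.03  0.68  1.02] F [ 0.8  2.2 -2.4] op 40.0
```

carry_out(increments=[[3.5,-0.1,0,-0.17,0,0.024,0],[3.5,-0.15,0,-0.33,0,0.05,0],[3.5,-0.21,0,-0.49,0,0.077,0],[3.5,-0.29,0,-0.64,0,0.103,0],[3.5,-0.37,0,-0.79,0,0.129,0]])

```text
t: 5.7
tool_pos: [597.1, 266.4, 68.1]
tool_rot: [-0.118, 0.019, 0.993, 0.003]
wrist_force: [0.4, 3.0, -3.2]
opening: 39.5
```

```bash
python3 -c "
from h import *
s=snap('wrist','w4.png')
for b,u in [(4,.5),(7,.7),(10,1),(12,1.5)]: go(1,13.5,b,u,gx=-8.8,gz=31.9,side=.6)"
```

```text
inc [0.23, 0.01, 0.05] [0.002, -0.003, 0.002] t 5.75 pos [597.8 266.4  68.1] q [-0.36  0.79 -0.15  1.7  -0.02  0.87  1.07] F [ 0.5  1.8 -1. ] op 39.7
inc [0.52, 0.01, 0.1] [0.002, -0.003, 0.002] t 5.75 pos [597.8 266.4  68.1] q [-0.36  0.79 -0.15  1.7  -0.02  0.87  1.07] F [ 0.5  1.8 -1. ] op 39.7
inc [0.82, 0.01, 0.14] [0.002, -0.003, 0.002] t 5.75 pos [597.8 266.4  68.1] q [-0.36  0.79 -0.15  1.7  -0.02  0.87  1.07] F [ 0.5  1.8 -1. ] op 39.7
inc [1.03, 0.01, 0.14] [0.002, -0.003, 0.002] t 5.75 pos [597.8 266.4  68.1] q [-0.36  0.79 -0.15  1.7  -0.02  0.87  1.07] F [ 0.5  1.8 -1. ] op 39.7
```

View pics/w4.png

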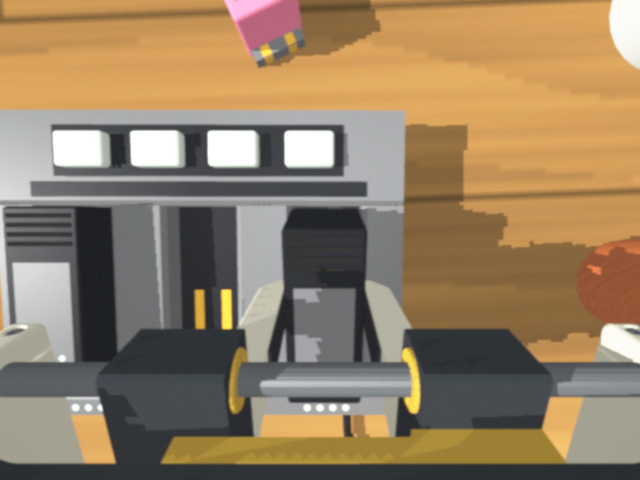

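carry_out(increments=[[3.5,0.25,0,0.05,0,0,0],[3.5,0.5,0,0.1,0,0,0],[3.5,0.8,0,0.12,0,0,0],[3.5,1.05,0,0.12,0,0,0],[3.5,1.05,0,-0.3,0,0,0]])

```text
t: 6.17
tool_pos: [586.5, 266.8, 73.2]
tool_rot: [-0.12, 0.019, 0.993, 0.003]
wrist_force: [-1.6, 1.4, -2.8]
opening: 39.6
```

```bash
python3 -c "
from h import *
go(1,13.5,12,100,gx=-8.8,gz=31.9,side=.6)"
```

```text
inc [2.15, 0.02, -9.2] [0.001, -0.005, 0.002] t 6.17 pos [586.5 266.8  73.2] q [-0.36  0.77 -0.15  1.73 -0.02  0.86  1.07] F [-1.6  1.4 -2.8] op 39.6
```

carry_out(increments=[[3.5,0.7,0,-3,0,0,0],[3.5,1.4,0,-6,0,0,0],[3.5,2.1,0,-9.2,0,0,0],[3.5,2.1,0,-9.2,0,0,0],[3.5,2.1,0,-9.2,0,0,0]])

```text
t: 6.58
tool_pos: [588.6, 266.3, 169.5]
tool_rot: [-0.119, 0.019, 0.993, 0.003]
wrist_force: [0.2, -1.1, -3.6]
opening: 39.8
```

```bash
python3 -c "
from h import *
a=cv2.imread('pics/top0.png')
cv2.imwrite('pics/t0c.png',cv2.resize(a[140:240,345:490],None,fx=5,fy=5,interpolation=cv2.INTER_CUBIC))
s=snap('top','t1.png');b=snap('wrist','w5.png')
"
```

View pics/t0c.png

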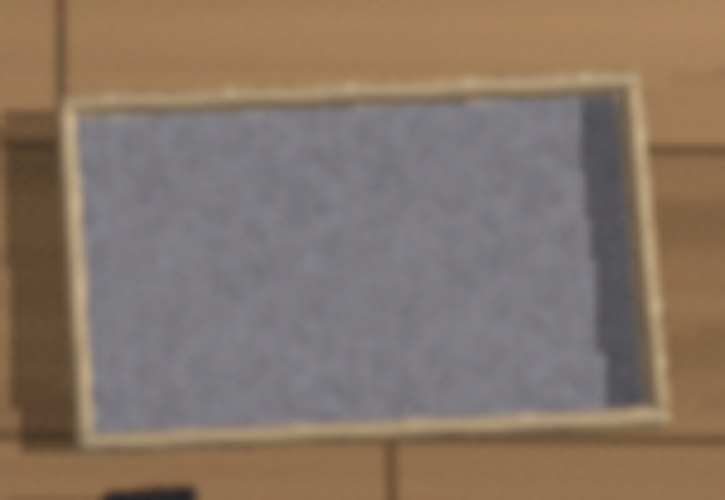

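View pics/t1.png

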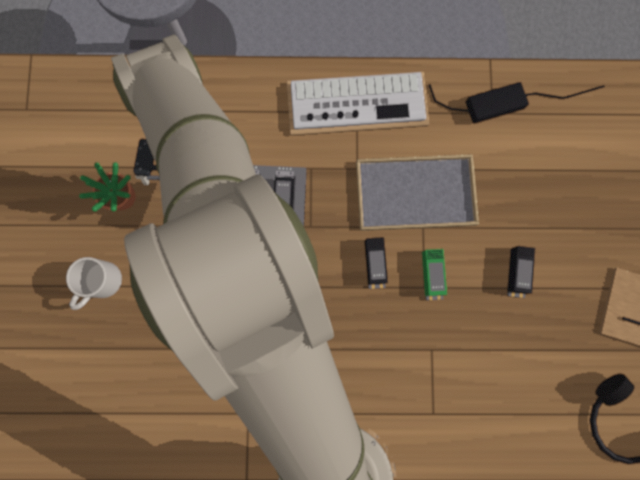

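View pics/w5.png

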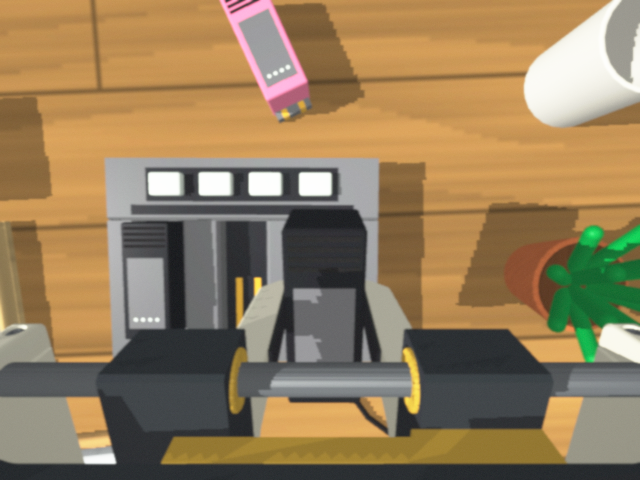

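```bash
cat >> h.py <<'E'
TRAY=np.array([0.,0.]);TY=0.043
E
python3 -c "
from h import *
p=snap('top')
C=[onz(p,[345+x/5-.4,140+y/5-.4],22)[:2] for x,y in [(62,103),(638,75),(670,418),(82,446)]]
C=np.array(C);print(np.round(C,1),C.mean(0))
e=C[0]-C[1];print(np.hypot(*e),np.arctan2(-e[0],e[1]));e=C[3]-C[2];print(np.hypot(*e),np.arctan2(-e[0],e[1]));print(np.hypot(*(C[0]-C[3])))
"
```

```text
[[ 689.4  -49.3]
 [ 704.4 -309.4]
 [ 547.7 -317.9]
 [ 533.5  -57.3]] [ 618.74355394 -183.49853141]
260.5818102299995 0.05776133178692342
261.02951713356225 0.054357818667765505
156.1042795890666
```

```bash
cat >> h.py <<'E'
TRAY=np.array([618.7,-183.5]);TY=0.055
def tr(ly,z,gx=None,gz=None,lx=0,tilt=0):
    c,s=np.cos(TY),np.sin(TY)
    P=[TRAY[0]+c*lx-s*ly,TRAY[1]+s*lx+c*ly,z]
    return inc(*packtool(P,TY,tilt,gx,gz))
E
python3 -c "
from h import *
tr(60,120,-8.8,31.9)"
```

```text
inc [-3.69, -38.89, 0.59] [0.011, -0.243, -0.093] t 6.73 pos [587.  265.8 166.3] q [-0.36  0.66 -0.15  1.67 -0.03  1.02  1.06] F [-0.4  0.2 -2.1] op 39.6
```

carry_out(increments=[[3.5,-3.7,-38.9,0.6,0.011,-0.243,-0.093],[3.5,-3.7,-38.9,0.6,0.011,-0.243,-0.093],[3.5,-3.7,-38.9,0.6,0.011,-0.243,-0.093],[3.5,-3.7,-38.9,0.6,0.011,-0.243,-0.093],[3.5,-3.7,-38.9,0.6,0.011,-0.243,-0.093]])

```text
t: 7.15
tool_pos: [596.1, 57.1, 157.9]
tool_rot: [-0.001, -0.029, 1.0, -0.0]
wrist_force: [1.5, 0.8, -2.5]
opening: 39.2
```

```bash
python3 -c "
from h import *
tr(60,60,-8.8,31.9)"
```

```text
inc [-0.03, -18.14, 6.61] [-0.001, -0.003, 0.002] t 7.15 pos [596.1  57.1 157.9] q [-0.1   0.54 -0.13  1.95  0.1   0.66  1.33] F [ 1.5  0.8 -2.5] op 39.2
```

carry_out(increments=[[3.5,0,-18.1,2,0,0,0],[3.5,0,-18.1,4,0,0,0],[3.5,0,-18.1,6,0,0,0],[3.5,0,-18.1,6.6,0,0,0],[3.5,0,-18.1,6.6,0,0,0]])

```text
t: 7.57
tool_pos: [604.2, -127.7, 89.2]
tool_rot: [-0.003, -0.027, 1.0, -0.001]
wrist_force: [0.0, -0.2, -2.1]
opening: 39.7
```

```bash
python3 -c "
from h import *
p=snap('wrist','w6.png')
tr(60,8,-8.8,31.9)"
```

```text
inc [-0.48, 0.94, 4.68] [-0.004, -0.01, -0.006] t 7.62 pos [ 602.8 -133.5   86.8] q [ 0.2   0.65 -0.12  1.95  0.15  0.56  1.6 ] F [-0.8 -5.  -3.3] op 39.8
```

View pics/w6.png

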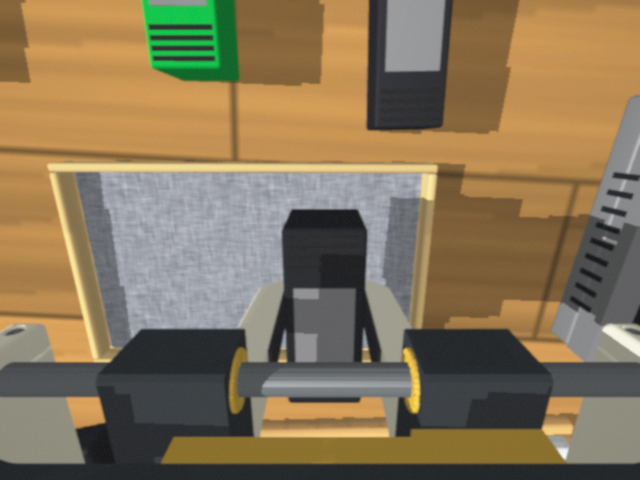

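carry_out(increments=[[3.5,-0.3,0.6,1.5,0,-0.01,0],[3.5,-0.5,0.9,2.8,0,-0.01,0],[3.5,-0.5,0.9,3.8,0,-0.01,0],[3.5,-0.5,0.9,4.4,0,-0.01,0],[3.5,-0.5,0.9,4.7,0,-0.01,0]])

```text
t: 8.03
tool_pos: [606.4, -123.0, 38.4]
tool_rot: [-0.001, -0.026, 1.0, -0.002]
wrist_force: [-0.1, 0.8, -2.4]
opening: 40.0
```

```bash
python3 -c "
from h import *
tr(60,6,-8.8,31.9)"
```

```text
inc [-0.02, -0.11, 0.05] [-0.003, -0.002, -0.004] t 8.03 pos [ 606.4 -123.    38.4] q [ 0.17  0.72 -0.1   1.97  0.16  0.46  1.57] F [-0.1  0.8 -2.4] op 40.0
```

carry_out(increments=[[3.5,0,0,0.05,0,0,0],[3.5,0,0,0.1,0,0,0],[3.5,0,0,0.1,0,0,0],[6,0,0,0.1,0,0,0],[6,0,0,0.1,0,0,0]], force=30)

```text
t: 8.45
tool_pos: [606.9, -122.6, 38.0]
tool_rot: [-0.0, -0.026, 1.0, -0.002]
wrist_force: [0.8, 0.6, -0.5]
opening: 49.0
```

carry_out(increments=[[6,0,0,0,0,0,0],[6,0,0,-2,0,0,0],[6,0,0,-4,0,0,0],[6,0,0,-8,0,0,0],[6,0,0,-12,0,0,0]])

```text
t: 8.87
tool_pos: [606.3, -121.9, 158.5]
tool_rot: [-0.001, -0.026, 1.0, -0.001]
wrist_force: [0.1, 0.1, 0.6]
opening: 59.8
```

```bash
python3 -c "
from h import *
p=snap('wrist','w7.png')
go(3,up=90)"
```

```text
inc [1.5, 23.8, 2.36] [-0.004, 0.008, 0.092] t 8.92 pos [ 610.1 -122.5  166.9] q [ 0.2   0.55 -0.14  1.9   0.12  0.7   1.61] F [ 2.1 -0.6  4. ] op 60.5
```

View pics/w7.png

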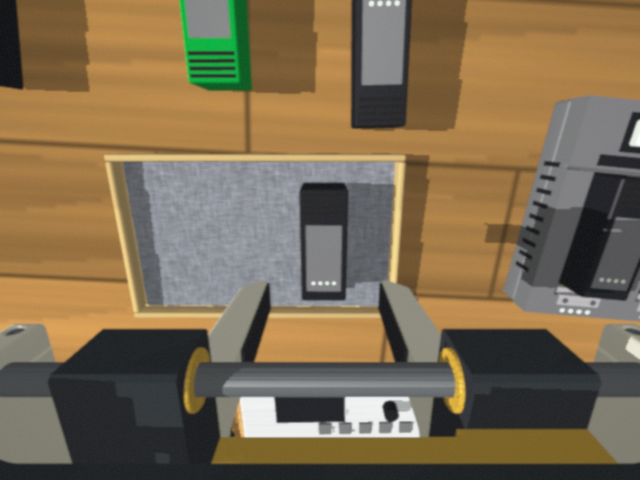

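carry_out(increments=[[6,1.5,23.8,2.4,0,0,0.092],[6,1.5,23.8,2.4,0,0,0.092],[6,1.5,23.8,2.4,0,0,0.092],[6,1.5,23.8,2.4,0,0,0.092],[6,1.5,23.8,2.4,0,0,0.092]])

```text
t: 9.33
tool_pos: [585.9, 86.4, 143.9]
tool_rot: [0.005, 0.02, 1.0, -0.002]
wrist_force: [1.1, 0.8, 0.6]
opening: 59.7
```

```bash
python3 -c "
from h import *
p=snap('wrist','w8.png')
go(3,up=30,side=.6)"
```

```text
inc [0.24, 1.72, 6.15] [0.002, 0.008, 0.01] t 9.38 pos [584.5  97.6 143.5] q [-0.19  0.54 -0.1   1.99  0.09  0.61  1.19] F [-0.5  6.9  0.2] op 59.8
```

View pics/w8.png

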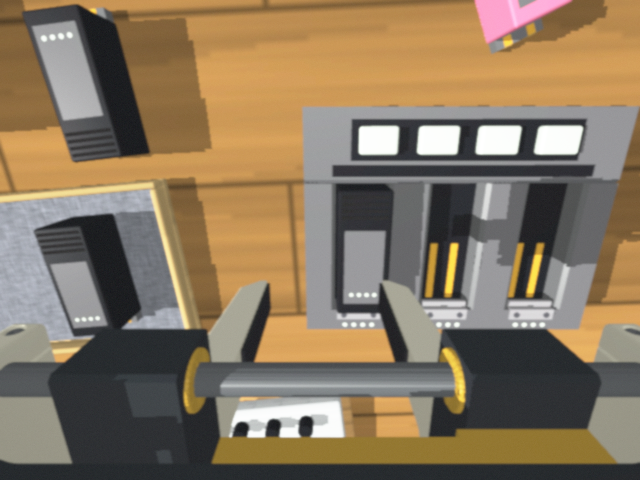

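carry_out(increments=[[6,0.2,1.7,1,0,0.008,0.01],[6,0.2,1.7,3,0,0.008,0.01],[6,0.2,1.7,5,0,0.008,0.01],[6,0.2,1.7,6,0,0.008,0.01],[6,0.2,1.7,6.1,0,0.008,0.01]])

```text
t: 9.8
tool_pos: [582.6, 114.5, 80.6]
tool_rot: [-0.001, 0.02, 1.0, 0.001]
wrist_force: [0.2, -1.4, 0.6]
opening: 59.9
```

```bash
python3 -c "
from h import *
p=snap('wrist','w9.png')
go(3,up=0,side=.6,gz=31)"
```

```text
inc [-0.0, 0.06, 2.86] [0.002, -0.001, -0.0] t 9.85 pos [583.  114.3  81.6] q [-0.23  0.64 -0.08  2.01  0.1   0.49  1.14] F [ 0.1  0.  -0.4] op 60.1
```

View pics/w9.png

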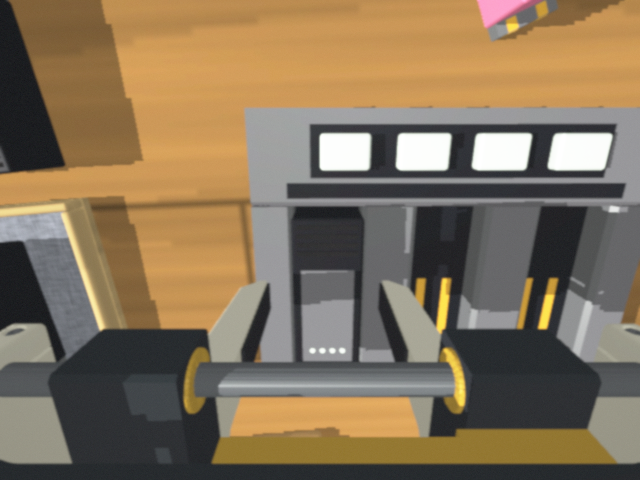

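Centred over the bay 3 pack (pack 293–363, fingers 225–420). Descend and grip.

carry_out(increments=[[6,0,0.06,1,0,0,0],[6,0,0.06,2,0,0,0],[6,0,0.06,2.6,0,0,0],[6,0,0.06,2.85,0,0,0],[6,0,0.06,2.85,0,0,0]])

```text
t: 10.27
tool_pos: [582.7, 114.8, 52.4]
tool_rot: [-0.001, 0.02, 1.0, 0.001]
wrist_force: [0.4, 1.0, -0.5]
opening: 60.0
```

carry_out(increments=[[3.5,0,0,0,0,0,0],[3.5,0,0,0,0,0,0],[3.5,0,0,0,0,0,0],[3.5,0,0,0,0,0,0],[3.5,0,0,0,0,0,0]], force=15)

```text
t: 10.68
tool_pos: [583.0, 115.1, 52.8]
tool_rot: [-0.001, 0.02, 1.0, 0.001]
wrist_force: [0.5, 1.1, 1.2]
opening: 40.4
```

```bash
python3 -c "
from h import *
go(3)"
```

```text
inc [-0.01, -0.07, 0.08] [0.002, -0.002, -0.0] t 10.68 pos [583.  115.1  52.8] q [-0.24  0.68 -0.08  2.03  0.11  0.44  1.14] F [0.5 1.1 1.2] op 40.4
```

```bash
python3 -c "
from h import *
for t,b in [(3,.4),(6,.9),(9,1.5),(12,2),(13.5,2.3)]: go(3,t,b,0.5,gx=-10,gz=30.8,side=.7)"
```

```text
inc [-0.14, -0.0, -0.38] [0.002, 0.051, -0.0] t 10.68 pos [583.  115.1  52.8] q [-0.24  0.68 -0.08  2.03  0.11  0.44  1.14] F [0.5 1.1 1.2] op 40.4
inc [-0.27, -0.0, -0.7] [0.002, 0.103, -0.0] t 10.68 pos [583.  115.1  52.8] q [-0.24  0.68 -0.08  2.03  0.11  0.44  1.14] F [0.5 1.1 1.2] op 40.4
inc [-0.42, -0.0, -1.02] [0.002, 0.156, -0.0] t 10.68 pos [583.  115.1  52.8] q [-0.24  0.68 -0.08  2.03  0.11  0.44  1.14] F [0.5 1.1 1.2] op 40.4
inc [-0.59, 0.0, -1.32] [0.002, 0.208, -0.0] t 10.68 pos [583.  115.1  52.8] q [-0.24  0.68 -0.08  2.03  0.11  0.44  1.14] F [0.5 1.1 1.2] op 40.4
inc [-0.67, 0.0, -1.46] [0.002, 0.234, -0.0] t 10.68 pos [583.  115.1  52.8] q [-0.24  0.68 -0.08  2.03  0.11  0.44  1.14] F [0.5 1.1 1.2] op 40.4
```

carry_out(increments=[[3.5,0,0,0,0,0,0],[3.5,-0.07,0,-0.19,0,0.026,0],[3.5,-0.14,0,-0.38,0,0.051,0],[3.5,-0.21,0,-0.54,0,0.077,0],[3.5,-0.27,0,-0.7,0,0.103,0]], force=40)

```text
t: 11.1
tool_pos: [585.4, 114.9, 59.7]
tool_rot: [-0.053, 0.02, 0.998, 0.002]
wrist_force: [-1.0, 0.8, -3.5]
opening: 39.3
```

```bash
python3 -c "
from h import *
for t,b in [(7.5,1.1),(9,1.5),(10.5,1.8),(12,2),(13.5,2.3)]: go(3,t,b,0.5,gx=-10,gz=30.8,side=.7)"
```

```text
inc [-0.1, 0.0, -0.18] [0.002, 0.025, -0.0] t 11.1 pos [585.4 114.9  59.7] q [-0.19  0.7  -0.12  1.94  0.07  0.61  1.18] F [-1.   0.8 -3.5] op 39.3
inc [-0.14, 0.0, -0.34] [0.002, 0.051, -0.0] t 11.1 pos [585.4 114.9  59.7] q [-0.19  0.7  -0.12  1.94  0.07  0.61  1.18] F [-1.   0.8 -3.5] op 39.3
inc [-0.2, 0.0, -0.5] [0.002, 0.077, -0.0] t 11.1 pos [585.4 114.9  59.7] q [-0.19  0.7  -0.12  1.94  0.07  0.61  1.18] F [-1.   0.8 -3.5] op 39.3
inc [-0.28, 0.0, -0.66] [0.002, 0.103, -0.0] t 11.1 pos [585.4 114.9  59.7] q [-0.19  0.7  -0.12  1.94  0.07  0.61  1.18] F [-1.   0.8 -3.5] op 39.3
inc [-0.35, 0.0, -0.81] [0.002, 0.129, -0.0] t 11.1 pos [585.4 114.9  59.7] q [-0.19  0.7  -0.12  1.94  0.07  0.61  1.18] F [-1.   0.8 -3.5] op 39.3
```

carry_out(increments=[[3.5,-0.1,0,-0.18,0,0.025,0],[3.5,-0.15,0,-0.34,0,0.051,0],[3.5,-0.21,0,-0.5,0,0.077,0],[3.5,-0.28,0,-0.66,0,0.103,0],[3.5,-0.35,0,-0.81,0,0.129,0]])

```text
t: 11.52
tool_pos: [589.5, 114.7, 67.1]
tool_rot: [-0.118, 0.02, 0.993, 0.003]
wrist_force: [-0.3, 0.9, -3.2]
opening: 39.7
```

```bash
python3 -c "
from h import *
s=snap('wrist','w10.png')
for b,u in [(4,.5),(7,.7),(10,1),(12,1.5)]: go(3,13.5,b,u,gx=-10,gz=30.8,side=.7)"
```

```text
inc [0.23, 0.01, 0.03] [0.002, -0.002, -0.001] t 11.57 pos [590.4 114.7  67.2] q [-0.15  0.74 -0.15  1.82  0.04  0.81  1.23] F [ 1.5  0.1 -2.4] op 39.8
inc [0.53, 0.01, 0.08] [0.002, -0.002, -0.001] t 11.57 pos [590.4 114.7  67.2] q [-0.15  0.74 -0.15  1.82  0.04  0.81  1.23] F [ 1.5  0.1 -2.4] op 39.8
inc [0.83, 0.01, 0.13] [0.002, -0.002, -0.001] t 11.57 pos [590.4 114.7  67.2] q [-0.15  0.74 -0.15  1.82  0.04  0.81  1.23] F [ 1.5  0.1 -2.4] op 39.8
inc [1.04, 0.01, 0.12] [0.002, -0.002, -0.001] t 11.57 pos [590.4 114.7  67.2] q [-0.15  0.74 -0.15  1.82  0.04  0.81  1.23] F [ 1.5  0.1 -2.4] op 39.8
```

View pics/w10.png

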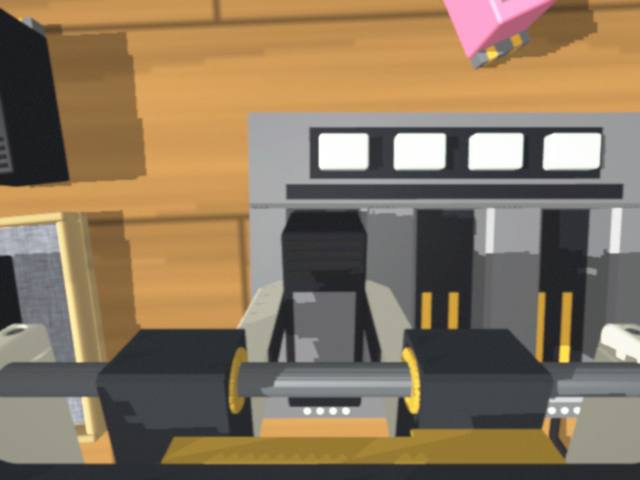

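Pack tilted with the tool. Slide back, then lift.

carry_out(increments=[[3.5,0.25,0,0.05,0,0,0],[3.5,0.5,0,0.1,0,0,0],[3.5,0.8,0,0.12,0,0,0],[3.5,1.05,0,0.12,0,0,0],[3.5,1.1,0,-0.3,0,0,0]])

```text
t: 11.98
tool_pos: [578.7, 115.1, 72.3]
tool_rot: [-0.12, 0.02, 0.993, 0.003]
wrist_force: [-0.2, -0.4, -3.2]
opening: 39.7
```

carry_out(increments=[[3.5,0.7,0,-3,0,0,0],[3.5,1.4,0,-6,0,0,0],[3.5,2.1,0,-9,0,0,0],[3.5,2.1,0,-9,0,0,0],[3.5,2.1,0,-9,0,0,0]])

```text
t: 12.4
tool_pos: [580.3, 114.9, 166.5]
tool_rot: [-0.118, 0.02, 0.993, 0.003]
wrist_force: [-0.2, 0.2, -3.4]
opening: 39.4
```

```bash
python3 -c "
from h import *
s=snap('wrist','w11.png')
tr(-60,100,-10,30.8)"
```

```text
inc [-5.37, -35.71, 2.17] [0.013, -0.239, -0.095] t 12.45 pos [579.4 114.7 165. ] q [-0.15  0.61 -0.16  1.79  0.02  0.97  1.23] F [-0.2  0.7 -3.8] op 39.7
```

View pics/w11.png

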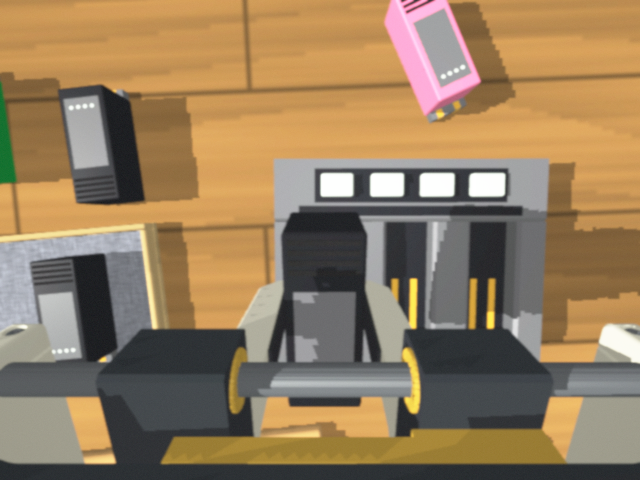

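carry_out(increments=[[3.5,-5.4,-35.7,2.2,0.013,-0.239,-0.095],[3.5,-5.4,-35.7,2.2,0.013,-0.239,-0.095],[3.5,-5.4,-35.7,2.2,0.013,-0.239,-0.095],[3.5,-5.4,-35.7,2.2,0.013,-0.239,-0.095],[3.5,-5.4,-35.7,2.2,0.013,-0.239,-0.095]])

```text
t: 12.87
tool_pos: [596.4, -93.1, 143.4]
tool_rot: [-0.002, -0.028, 1.0, -0.0]
wrist_force: [1.2, 0.4, -3.2]
opening: 39.7
```

```bash
python3 -c "
from h import *
tr(-60,80,-10,30.8)"
```

```text
inc [-0.71, -15.15, 3.26] [-0.0, -0.003, 0.002] t 12.87 pos [596.4 -93.1 143.4] q [ 0.16  0.56 -0.15  1.95  0.14  0.64  1.55] F [ 1.2  0.4 -3.2] op 39.7
```

carry_out(increments=[[3.5,-0.7,-15.1,1,0,0,0],[3.5,-0.7,-15.1,1.5,0,0,0],[3.5,-0.7,-15.1,2,0,0,0],[3.5,-0.7,-15.1,3.2,0,0,0],[3.5,-0.7,-15.1,3.2,0,0,0]])

```text
t: 13.28
tool_pos: [608.0, -251.8, 106.6]
tool_rot: [-0.005, -0.024, 1.0, -0.001]
wrist_force: [-1.1, 0.4, -4.0]
opening: 39.4
```

```bash
python3 -c "
from h import *
s=snap('wrist','w12.png')
tr(-60,20,-10,30.8)"
```

```text
inc [-0.42, 0.35, 5.66] [0.0, -0.009, -0.005] t 13.33 pos [ 608.5 -247.7  107.4] q [ 0.4   0.66 -0.15  1.84  0.16  0.66  1.77] F [ 0.1  1.  -2.7] op 39.7
```

View pics/w12.png

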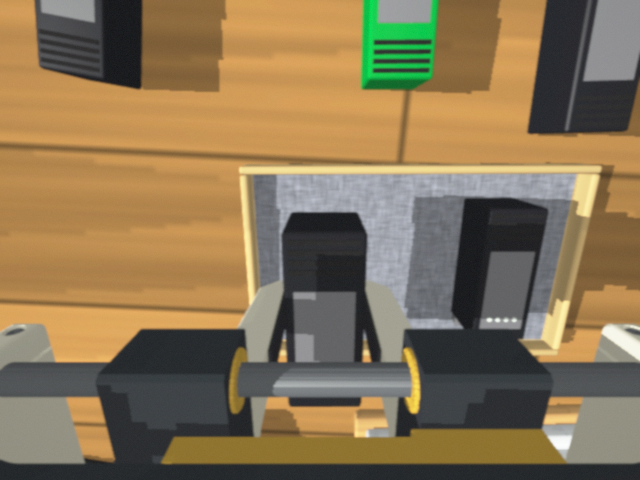

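carry_out(increments=[[3.5,-0.4,0.3,2,0,-0.009,0],[3.5,-0.4,0.3,4,0,-0.009,0],[3.5,-0.4,0.3,5.5,0,-0.009,0],[3.5,-0.4,0.3,6.4,0,-0.009,0],[3.5,-0.4,0.3,6.9,0,-0.009,0]])

```text
t: 13.75
tool_pos: [610.4, -242.7, 36.6]
tool_rot: [-0.002, -0.026, 1.0, 0.001]
wrist_force: [-14.8, 7.9, 47.2]
opening: 39.8
```

```bash
python3 -c "
from h import *
tr(-60,6,-10,30.8)"
```

```text
inc [-0.15, -0.14, -0.02] [0.002, -0.004, -0.003] t 13.75 pos [ 610.4 -242.7   36.6] q [ 0.38  0.76 -0.13  1.88  0.18  0.52  1.75] F [-14.8   7.9  47.2] op 39.8
```

carry_out(increments=[[3.5,0,0,-0.1,0,0,0],[3.5,0,0,-0.1,0,0,0],[6,0,0,-0.1,0,0,0],[6,0,0,-0.1,0,0,0],[6,0,0,-0.1,0,0,0]], force=30)

```text
t: 14.17
tool_pos: [610.9, -242.8, 38.3]
tool_rot: [-0.001, -0.026, 1.0, 0.001]
wrist_force: [0.5, 0.0, 0.1]
opening: 55.2
```

carry_out(increments=[[6,0,0,0,0,0,0],[6,0,0,-2,0,0,0],[6,0,0,-5,0,0,0],[6,0,0,-9,0,0,0],[6,0,0,-13,0,0,0]])

```text
t: 14.58
tool_pos: [610.7, -242.8, 169.3]
tool_rot: [-0.002, -0.026, 1.0, 0.001]
wrist_force: [0.6, -0.3, 0.0]
opening: 59.8
```

```bash
python3 -c "
from h import *
s=snap('wrist','w13.png')
s=snap('top','t2.png')
print(ctrl.state()['tool_pos'])
for z,l in ((0,'spent1'),):
  for d in ctrl.place_of(s,l): print(d['score'],d['position'],onz(s,d['position'],z))
"
```

```text
[ 614.6973651  -244.17692979  175.28815241]
0.84 [432.2, 275.4] [ 433.15677795 -216.81474149    0.        ]
0.62 [371.5, 264.2] [457.33839342 -82.07557775   0.        ]
0.58 [516.4, 272.5] [ 440.60915569 -404.90713421    0.        ]
```

View pics/w13.png

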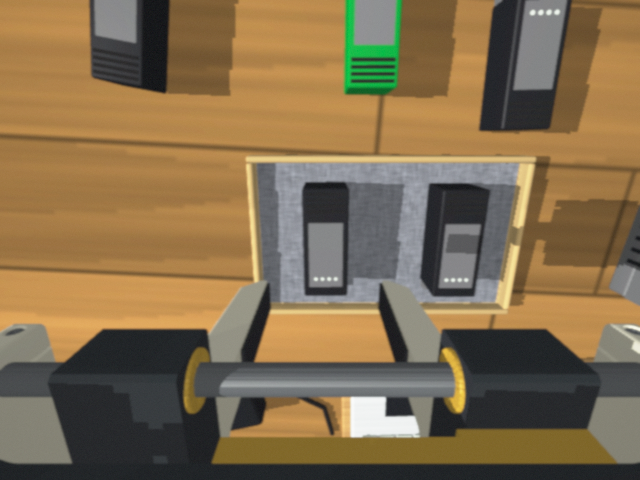

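View pics/t2.png

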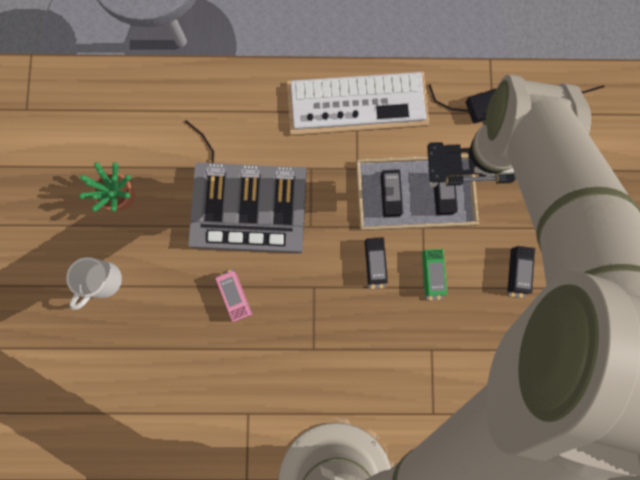

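```bash
cat >> h.py <<'E'
def pk(x,y,z,yaw,gx=None,gz=None,tilt=0): return inc(*packtool([x,y,z],yaw,tilt,gx,gz))
E
python3 -c "
from h import *
p=snap('top')
for nm,L in {'A':[(136,70),(148,248),(75,75),(85,252)],'B':[(740,108),(727,292),(675,105),(664,290)]}.items():
    W=[onz(p,[350+x/4-.4,220+y/4-.4],44)[:2] for x,y in L];print(nm,np.round(W,1))
    d=W[1]-W[0];print(np.hypot(*d),np.arctan2(d[1],d[0]));d=W[3]-W[2];print(np.hypot(*d),np.arctan2(d[1],d[0]))
pk(441,-407,110,3.07)"
```

```text
A [[ 512.3 -104.1]
 [ 416.4 -109.4]
 [ 509.3  -71.2]
 [ 414.1  -75.7]]
95.98702742092543 -3.087224517662015
95.33029464118947 -3.093922873576909
B [[ 493.5 -430.7]
 [ 394.6 -418.4]
 [ 494.9 -395.5]
 [ 395.5 -384.7]]
99.68159114231673 3.0184532672526374
100.03713838790253 3.033837227296729
inc [16.92, -15.58, 2.99] [-0.001, 0.001, -3.019] t 14.78 pos [ 612.  -243.4  170. ] q [ 0.41  0.58 -0.17  1.8   0.14  0.76  1.78] F [-0.2 -0.9 -0.1] op 59.9
```

carry_out(increments=[[6,8,-8,0,0,0,0.12],[6,16.9,-15.6,0,0,0,0.25],[6,16.9,-15.6,0,0,0,0.37],[6,16.9,-15.6,0,0,0,0.5],[6,16.9,-15.6,0,0,0,0.62]])

```text
t: 15.2
tool_pos: [464.2, -393.2, 168.4]
tool_rot: [-0.001, 0.283, 0.959, 0.0]
wrist_force: [1.2, -0.6, -0.6]
opening: 59.8
```

carry_out(increments=[[6,0,0,0,0,0,0.12],[6,0,0,0,0,0,0.25],[6,0,0,0,0,0,0.37],[6,0,0,0,0,0,0.5],[6,0,0,0,0,0,0.62]])

```text
t: 15.62
tool_pos: [463.2, -392.9, 166.9]
tool_rot: [-0.002, 0.565, 0.825, -0.0]
wrist_force: [-0.3, 0.8, -0.0]
opening: 59.9
```

carry_out(increments=[[6,0,0,0,0,0,0.12],[6,0,0,0,0,0,0.25],[6,0,0,0,0,0,0.37],[6,0,0,0,0,0,0.5],[6,0,0,0,0,0,0.62]])

```text
t: 16.03
tool_pos: [462.5, -392.5, 165.5]
tool_rot: [-0.003, 0.791, 0.612, -0.001]
wrist_force: [0.0, 0.5, 0.4]
opening: 59.8
```

carry_out(increments=[[6,0,0,0,0,0,0.12],[6,0,0,0,0,0,0.25],[6,0,0,0,0,0,0.37],[6,0,0,0,0,0,0.5],[6,0,0,0,0,0,0.62]])

```text
t: 16.45
tool_pos: [461.7, -392.1, 164.1]
tool_rot: [-0.003, 0.941, 0.339, -0.003]
wrist_force: [-0.1, 0.8, -0.1]
opening: 60.2
```

```bash
python3 -c "
from h import *
pk(440.6,-407.3,110,3.03)"
```

```text
inc [-1.89, 0.56, 2.41] [-0.006, 0.007, 0.803] t 16.45 pos [ 461.7 -392.1  164.1] q [ 0.25  0.59  0.54  1.95 -0.44  0.73  0.18] F [-0.1  0.8 -0.1] op 60.2
```

carry_out(increments=[[6,-1,0.3,1,0,0,0.12],[6,-1.9,0.6,2,0,0,0.25],[6,-1.9,0.6,2.4,0,0,0.37],[6,-1.9,0.6,2.4,0,0,0.5],[6,-1.9,0.6,2.4,0,0,0.62]])

```text
t: 16.87
tool_pos: [449.6, -408.4, 138.5]
tool_rot: [-0.002, 0.999, 0.033, -0.006]
wrist_force: [0.5, 0.5, 0.1]
opening: 60.0
```

```bash
python3 -c "
from h import *
pk(440.6,-407.3,110,3.03)"
```

```text
inc [0.09, 0.01, -0.16] [-0.004, 0.012, 0.178] t 16.87 pos [ 449.6 -408.4  138.5] q [ 0.2   0.67  0.69  1.97 -0.63  0.73 -0.23] F [0.5 0.5 0.1] op 60.0
```

carry_out(increments=[[6,0.1,0,-0.1,0,0,0.1],[6,0.1,0,-0.1,0,0.01,0.18],[6,0.1,0,-0.1,0,0.01,0.18],[6,0.1,0,-0.1,0,0.01,0.18],[6,0.1,0,-0.1,0,0.01,0.18]])

```text
t: 17.28
tool_pos: [450.2, -408.1, 138.8]
tool_rot: [-0.002, 0.998, -0.056, -0.002]
wrist_force: [0.3, 0.5, 0.2]
opening: 60.1
```

```bash
python3 -c "
from h import *
p=snap('wrist','w14.png')
import pickle;pickle.dump(p,open('w14.pkl','wb'))
pk(440.6,-407.3,110,3.03)"
```

```text
inc [0.02, 0.02, -0.1] [-0.004, 0.003, -0.0] t 17.33 pos [ 450.3 -408.2  139. ] q [ 0.18  0.68  0.74  1.98 -0.68  0.75 -0.35] F [-0.9 -0.1 -0.3] op 60.0
```

View pics/w14.png

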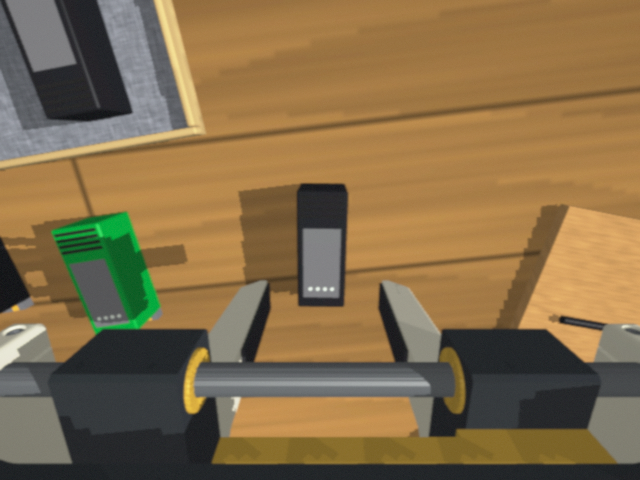

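```bash
python3 -c "
from h import *
import pickle
p=pickle.load(open('w14.pkl','rb'))
for uv in [(299,185),(347,185),(298,305),(344,305)]: print(np.round(onz(p,uv,44),1))
pk(440.6,-407.3,2,3.03)
"
```

```text
[ 499.3 -395.7   44. ]
[ 495.2 -432.1   44. ]
[ 397.7 -381.1   44. ]
[ 393.4 -420.3   44. ]
inc [0.05, 0.06, 10.7] [-0.004, 0.003, -0.0] t 17.33 pos [ 450.3 -408.2  139. ] q [ 0.18  0.68  0.74  1.98 -0.68  0.75 -0.35] F [-0.9 -0.1 -0.3] op 60.0
```

```bash
python3 -c "
from h import *
pk(441.7,-407.1,0,3.02,gz=31)
"
```

```text
inc [0.16, 0.04, 10.8] [-0.004, 0.003, 0.01] t 17.33 pos [ 450.3 -408.2  139. ] q [ 0.18  0.68  0.74  1.98 -0.68  0.75 -0.35] F [-0.9 -0.1 -0.3] op 60.0
```

carry_out(increments=[[6,0.1,0,3,0,0,0.01],[6,0.16,0,6,0,0,0.01],[6,0.16,0,9,0,0,0.01],[6,0.16,0,10.3,0,0,0.01],[6,0.16,0,10.8,0,0,0.01]])

```text
t: 17.75
tool_pos: [450.8, -407.3, 29.1]
tool_rot: [-0.003, 0.998, -0.061, -0.003]
wrist_force: [0.1, 0.4, 0.2]
opening: 60.1
```

```bash
python3 -c "
from h import *
pk(441.7,-407.1,0,3.02,gz=31)
"
```

```text
inc [0.1, 0.09, -0.19] [-0.006, 0.005, 0.0] t 17.75 pos [ 450.8 -407.3   29.1] q [ 0.28  0.82  0.57  2.03 -0.84  0.56 -0.23] F [0.1 0.4 0.2] op 60.1
```

carry_out(increments=[[6,0.1,0.09,-0.2,-0.006,0.005,0],[4.2,0.1,0.09,-0.2,-0.006,0.005,0],[3.5,0.1,0.09,-0.2,-0.006,0.005,0],[3.5,0.1,0.09,-0.2,-0.006,0.005,0],[3.5,0.1,0.09,-0.2,-0.006,0.005,0]], force=40)

```text
t: 18.17
tool_pos: [452.3, -408.0, 32.2]
tool_rot: [-0.0, 0.998, -0.06, 0.001]
wrist_force: [-0.0, 2.3, 7.9]
opening: 39.9
```

```bash
python3 -c "
from h import *
pk(441.7,-407.1,100,3.02,gz=31)
"
```

```text
inc [-0.06, 0.04, -9.88] [-0.0, -0.001, 0.001] t 18.17 pos [ 452.3 -408.    32.2] q [ 0.28  0.81  0.57  2.03 -0.84  0.55 -0.23] F [-0.   2.3  7.9] op 39.9
```

carry_out(increments=[[3.5,0,0,-2,0,0,0],[3.5,0,0,-5,0,0,0],[3.5,0,0,-8,0,0,0],[3.5,0,0,-11,0,0,0],[3.5,0,0,-12,0,0,0]])

```text
t: 18.58
tool_pos: [452.9, -409.3, 156.2]
tool_rot: [0.001, 0.998, -0.06, 0.002]
wrist_force: [1.7, -1.0, -2.2]
opening: 39.3
```

```bash
python3 -c "
from h import *
p=snap('wrist','w15.png')
pk(441.7,-407.1,130,3.02,gz=32.2)"
```

```text
inc [-0.17, -0.08, -0.61] [0.002, -0.006, 0.001] t 18.63 pos [ 453.3 -409.3  156.1] q [ 0.16  0.67  0.77  1.97 -0.67  0.77 -0.37] F [ 0.1 -0.5 -1.7] op 39.5
```

View pics/w15.png

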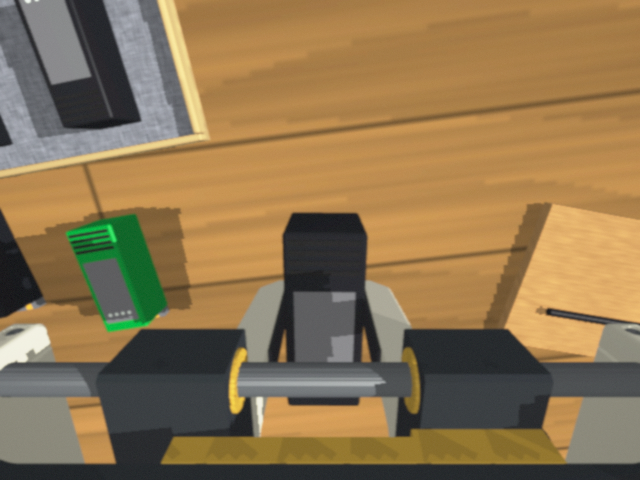

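```bash
python3 -c "
from h import *
for f in ['w4','w5','w10','w11','w12','w15']:
    g=cv2.cvtColor(cv2.imread('pics/%s.png'%f),cv2.COLOR_BGR2GRAY).astype(float)
    c=g[:,310:342].mean(1)
    seg=c[280:300];i=np.diff(seg).argmax()+280; w=np.diff(c)[i-2:i+3];sub=(w*np.arange(i-2,i+3)).sum()/w.sum()+.5
    e=c[398:412];j=np.abs(np.diff(e)).argmax()+398;w=np.abs(np.diff(c)[j-2:j+3]);s2=(w*np.arange(j-2,j+3)).sum()/w.sum()+.5
    print(f,round(sub,2),round(s2,2))
"
```

```text
w4 287.82 402.6
w5 287.9 402.15
w10 291.45 406.51
w11 291.47 406.14
w12 291.39 406.08
w15 291.37 405.0
```

```bash
python3 -c "
from h import *
inc([583,115,190],Rt(YAW))"
```

```text
inc [6.6, -53.6, -3.47] [-0.009, -0.004, 3.061] t 18.63 pos [ 453.3 -409.3  156.1] q [ 0.16  0.67  0.77  1.97 -0.67  0.77 -0.37] F [ 0.1 -0.5 -1.7] op 39.5
```

carry_out(increments=[[3.5,0.4,-3,-0.7,0,0,-0.12],[3.5,0.8,-6,-1.4,0,0,-0.25],[3.5,1.2,-9,-2,0,0,-0.37],[3.5,1.5,-12,-2.7,0,0,-0.5],[3.5,1.8,-15,-3.4,0,0,-0.62]])

```text
t: 19.05
tool_pos: [488.7, -260.4, 188.9]
tool_rot: [0.002, 0.968, 0.25, 0.002]
wrist_force: [-0.4, 0.4, -3.6]
opening: 39.7
```

```bash
python3 -c "
from h import *
inc([583,115,190],Rt(YAW))"
```

```text
inc [26.45, -28.26, -0.16] [0.005, 0.004, -2.595] t 19.05 pos [ 488.7 -260.4  188.9] q [-0.06  0.52  0.66  2.06 -0.48  0.71 -0.16] F [-0.4  0.4 -3.6] op 39.7
```

carry_out(increments=[[3.5,1.5,-1.6,0,0,0,-0.12],[3.5,3,-3.2,0,0,0,-0.25],[3.5,4.5,-4.8,0,0,0,-0.37],[3.5,6,-6.4,0,0,0,-0.5],[3.5,7.5,-8,0,0,0,-0.62]])

```text
t: 19.47
tool_pos: [515.2, -152.4, 187.6]
tool_rot: [0.002, 0.844, 0.536, 0.001]
wrist_force: [0.0, -0.3, -2.1]
opening: 39.9
```

```bash
python3 -c "
from h import *
inc([583,115,190],Rt(YAW))"
```

```text
inc [27.08, -5.23, -0.27] [0.002, 0.004, -1.97] t 19.47 pos [ 515.2 -152.4  187.6] q [-0.16  0.46  0.49  2.09 -0.35  0.66  0.12] F [ 0.  -0.3 -2.1] op 39.9
```

carry_out(increments=[[3.5,2,-0.4,0,0,0,-0.12],[3.5,4,-0.8,0,0,0,-0.25],[3.5,6,-1.2,0,0,0,-0.37],[3.5,8,-1.6,0,0,0,-0.5],[3.5,10,-2,0,0,0,-0.62]])

```text
t: 19.88
tool_pos: [539.1, -51.9, 186.3]
tool_rot: [0.001, 0.639, 0.77, 0.0]
wrist_force: [0.4, 0.2, -3.3]
opening: 39.9
```

```bash
python3 -c "
from h import *
inc([583,115,190],Rt(YAW))"
```

```text
inc [15.59, 7.39, -0.38] [0.0, 0.002, -1.345] t 19.88 pos [539.1 -51.9 186.3] q [-0.23  0.45  0.31  2.08 -0.22  0.65  0.41] F [ 0.4  0.2 -3.3] op 39.9
```

carry_out(increments=[[3.5,2,1,0,0,0,-0.12],[3.5,4,2,0,0,0,-0.25],[3.5,6,2.8,0,0,0,-0.37],[3.5,8,3.8,0,0,0,-0.5],[3.5,10,4.7,0,0,0,-0.62]])

```text
t: 20.3
tool_pos: [566.3, 56.6, 184.9]
tool_rot: [0.0, 0.371, 0.929, -0.0]
wrist_force: [1.2, 0.5, -3.6]
opening: 39.5
```

```bash
python3 -c "
from h import *
inc([583,115,190],Rt(YAW))"
```

```text
inc [2.81, 5.38, -0.51] [-0.0, 0.0, -0.72] t 20.3 pos [566.3  56.6 184.9] q [-0.29  0.47  0.13  2.01 -0.09  0.67  0.71] F [ 1.2  0.5 -3.6] op 39.5
```

carry_out(increments=[[3.5,0.6,1,0,0,0,-0.12],[3.5,1.2,2.2,0,0,0,-0.25],[3.5,1.8,3.2,0,0,0,-0.37],[3.5,2.3,4.3,0,0,0,-0.5],[3.5,2.8,5.4,-0.4,0,0,-0.62]])

```text
t: 20.72
tool_pos: [582.0, 115.9, 186.9]
tool_rot: [-0.002, 0.067, 0.998, -0.0]
wrist_force: [0.2, -0.7, -2.3]
opening: 39.4
```

```bash
python3 -c "
from h import *
go(3,13.5,10,60,gx=-9.9,gz=32.2,side=.7)"
```

```text
inc [-0.08, -0.08, 5.86] [0.011, 0.232, -0.095] t 20.72 pos [582.  115.9 186.9] q [-0.26  0.49 -0.05  1.94  0.03  0.71  1.11] F [ 0.2 -0.7 -2.3] op 39.4
```

carry_out(increments=[[3.5,0,0,1,0,0.1,-0.095],[3.5,0,-0.1,3,0.01,0.2,-0.095],[3.5,0,-0.1,5,0.011,0.232,-0.095],[3.5,-0.1,-0.1,5.9,0.011,0.232,-0.095],[3.5,-0.1,-0.1,5.9,0.011,0.232,-0.095]])

```text
t: 21.13
tool_pos: [581.1, 114.4, 124.3]
tool_rot: [-0.12, 0.02, 0.993, 0.002]
wrist_force: [-0.7, 0.2, -2.5]
opening: 39.9
```

```bash
python3 -c "
from h import *
p=snap('wrist','w16.png')
p=snap('scene','s16.png')
for u in (35,22,12,6,2): go(3,13.5,10,u,gx=-9.9,gz=32.2,side=.7)"
```

```text
inc [-0.64, 0.01, 2.34] [0.0, -0.0, 0.001] t 21.23 pos [581.7 115.  127.5] q [-0.18  0.65 -0.11  1.82 -0.01  0.9   1.26] F [ 0.1  0.6 -2.8] op 39.5
inc [-0.94, 0.01, 3.61] [0.0, -0.0, 0.001] t 21.23 pos [581.7 115.  127.5] q [-0.18  0.65 -0.11  1.82 -0.01  0.9   1.26] F [ 0.1  0.6 -2.8] op 39.5
inc [-1.17, 0.01, 4.58] [0.0, -0.0, 0.001] t 21.23 pos [581.7 115.  127.5] q [-0.18  0.65 -0.11  1.82 -0.01  0.9   1.26] F [ 0.1  0.6 -2.8] op 39.5
inc [-1.32, 0.01, 5.16] [0.0, -0.0, 0.001] t 21.23 pos [581.7 115.  127.5] q [-0.18  0.65 -0.11  1.82 -0.01  0.9   1.26] F [ 0.1  0.6 -2.8] op 39.5
inc [-1.41, 0.01, 5.55] [0.0, -0.0, 0.001] t 21.23 pos [581.7 115.  127.5] q [-0.18  0.65 -0.11  1.82 -0.01  0.9   1.26] F [ 0.1  0.6 -2.8] op 39.5
```

View pics/w16.png

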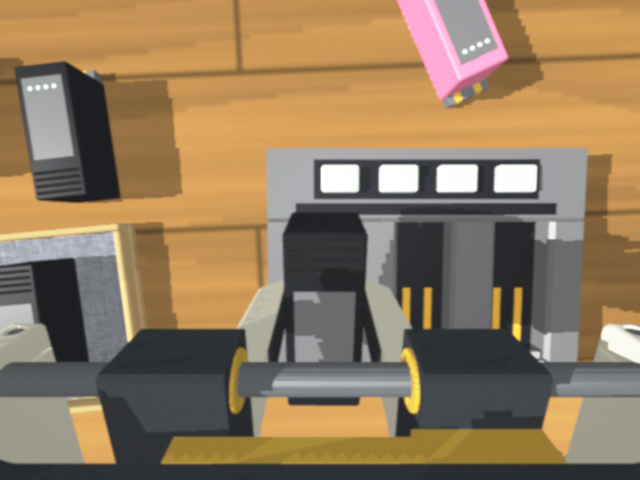

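View pics/s16.png

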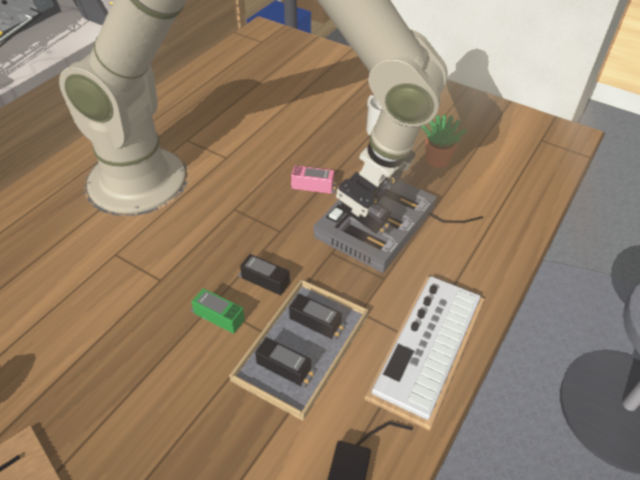

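carry_out(increments=[[3.5,-0.6,0,2.3,0,0,0],[3.5,-0.9,0,3.6,0,0,0],[3.5,-1.1,0,4.2,0,0,0],[3.5,-1.2,0,4.6,0,0,0],[3.5,-1.3,0,5.0,0,0,0]])

```text
t: 21.65
tool_pos: [582.8, 115.3, 76.3]
tool_rot: [-0.117, 0.019, 0.993, 0.003]
wrist_force: [0.1, 0.2, -3.0]
opening: 40.0
```

```bash
python3 -c "
from h import *
for u in (4,2,1,0): go(3,13.5,10,u,gx=-9.9,gz=32.2,side=.7)"
```

```text
inc [-0.06, -0.03, 0.4] [0.0, 0.0, 0.001] t 21.65 pos [582.8 115.3  76.3] q [-0.18  0.72 -0.11  1.84  0.    0.8   1.26] F [ 0.1  0.2 -3. ] op 40.0
inc [-0.11, -0.03, 0.6] [0.0, 0.0, 0.001] t 21.65 pos [582.8 115.3  76.3] q [-0.18  0.72 -0.11  1.84  0.    0.8   1.26] F [ 0.1  0.2 -3. ] op 40.0
inc [-0.13, -0.03, 0.69] [0.0, 0.0, 0.001] t 21.65 pos [582.8 115.3  76.3] q [-0.18  0.72 -0.11  1.84  0.    0.8   1.26] F [ 0.1  0.2 -3. ] op 40.0
inc [-0.15, -0.03, 0.79] [0.0, 0.0, 0.001] t 21.65 pos [582.8 115.3  76.3] q [-0.18  0.72 -0.11  1.84  0.    0.8   1.26] F [ 0.1  0.2 -3. ] op 40.0
```

Free of contact; lower to the floor slowly.

carry_out(increments=[[3.5,-0.06,0,0.3,0,0,0],[3.5,-0.1,0,0.5,0,0,0],[3.5,-0.11,0,0.6,0,0,0],[3.5,-0.12,0,0.65,0,0,0],[3.5,-0.13,0,0.69,0,0,0]])

```text
t: 22.07
tool_pos: [582.6, 115.4, 69.5]
tool_rot: [-0.117, 0.019, 0.993, 0.003]
wrist_force: [0.4, -0.3, -3.1]
opening: 39.3
```

```bash
python3 -c "
from h import *
for t,b,u in ((13.5,10,0),(13.5,7,0.5),(13.5,4,.5),(13.5,2,.5),(13.5,1,.5)): go(3,t,b,u,gx=-9.9,gz=32.2,side=.7)"
```

```text
inc [-0.02, -0.03, 0.12] [0.001, 0.001, 0.001] t 22.07 pos [582.6 115.4  69.5] q [-0.18  0.73 -0.11  1.85  0.    0.79  1.26] F [ 0.4 -0.3 -3.1] op 39.3
inc [-0.3, -0.03, 0.0] [0.001, 0.001, 0.001] t 22.07 pos [582.6 115.4  69.5] q [-0.18  0.73 -0.11  1.85  0.    0.79  1.26] F [ 0.4 -0.3 -3.1] op 39.3
inc [-0.59, -0.04, -0.07] [0.001, 0.001, 0.001] t 22.07 pos [582.6 115.4  69.5] q [-0.18  0.73 -0.11  1.85  0.    0.79  1.26] F [ 0.4 -0.3 -3.1] op 39.3
inc [-0.78, -0.04, -0.11] [0.001, 0.001, 0.001] t 22.07 pos [582.6 115.4  69.5] q [-0.18  0.73 -0.11  1.85  0.    0.79  1.26] F [ 0.4 -0.3 -3.1] op 39.3
inc [-0.88, -0.04, -0.13] [0.001, 0.001, 0.001] t 22.07 pos [582.6 115.4  69.5] q [-0.18  0.73 -0.11  1.85  0.    0.79  1.26] F [ 0.4 -0.3 -3.1] op 39.3
```

carry_out(increments=[[3.5,-0.2,-0.03,0.03,0,0,0],[3.5,-0.4,-0.03,-0.02,0,0,0],[3.5,-0.55,-0.03,-0.06,0,0,0],[3.5,-0.7,-0.03,-0.09,0,0,0],[3.5,-0.82,-0.03,-0.12,0,0,0]])

```text
t: 22.48
tool_pos: [590.8, 114.9, 68.8]
tool_rot: [-0.117, 0.019, 0.993, 0.003]
wrist_force: [-3.7, 1.4, -0.6]
opening: 39.8
```

```bash
python3 -c "
from h import *
for t,b,u in ((13.5,1.5,0.3),(11,1.5,.3),(9,1.3,.3),(7,1.,.3),(5,0.7,.3)): go(3,t,b,u,gx=-9.9,gz=32.2,side=.7)"
```

```text
inc [-0.02, -0.02, 0.02] [0.001, 0.0, 0.001] t 22.48 pos [590.8 114.9  68.8] q [-0.18  0.74 -0.11  1.83  0.    0.8   1.26] F [-3.7  1.4 -0.6] op 39.8
inc [0.12, -0.02, 0.3] [0.001, -0.043, 0.001] t 22.48 pos [590.8 114.9  68.8] q [-0.18  0.74 -0.11  1.83  0.    0.8   1.26] F [-3.7  1.4 -0.6] op 39.8
inc [0.2, -0.02, 0.53] [0.001, -0.078, 0.001] t 22.48 pos [590.8 114.9  68.8] q [-0.18  0.74 -0.11  1.83  0.    0.8   1.26] F [-3.7  1.4 -0.6] op 39.8
inc [0.26, -0.02, 0.75] [0.001, -0.113, 0.001] t 22.48 pos [590.8 114.9  68.8] q [-0.18  0.74 -0.11  1.83  0.    0.8   1.26] F [-3.7  1.4 -0.6] op 39.8
inc [0.31, -0.02, 0.98] [0.001, -0.148, 0.001] t 22.48 pos [590.8 114.9  68.8] q [-0.18  0.74 -0.11  1.83  0.    0.8   1.26] F [-3.7  1.4 -0.6] op 39.8
```

carry_out(increments=[[3.5,0.06,0,0.15,0,-0.022,0],[3.5,0.12,0,0.3,0,-0.044,0],[3.5,0.2,0,0.53,0,-0.078,0],[3.5,0.26,0,0.75,0,-0.113,0],[3.5,0.31,0,0.98,0,-0.148,0]])

```text
t: 22.9
tool_pos: [585.7, 115.2, 60.0]
tool_rot: [-0.043, 0.019, 0.999, 0.001]
wrist_force: [0.5, 0.6, -3.6]
opening: 39.5
```

```bash
python3 -c "
from h import *
for t,b,u in ((5,.7,.3),(3.5,.5,.3),(2,.3,.3),(1,.2,.2),(0,0,.0)): go(3,t,b,u,gx=-9.9,gz=32.2,side=.7)"
```

```text
inc [0.02, -0.03, 0.01] [0.001, 0.002, 0.001] t 22.9 pos [585.7 115.2  60. ] q [-0.22  0.7  -0.08  1.95  0.04  0.57  1.21] F [ 0.5  0.6 -3.6] op 39.5
inc [0.08, -0.03, 0.17] [0.001, -0.024, 0.001] t 22.9 pos [585.7 115.2  60. ] q [-0.22  0.7  -0.08  1.95  0.04  0.57  1.21] F [ 0.5  0.6 -3.6] op 39.5
inc [0.14, -0.03, 0.34] [0.001, -0.051, 0.001] t 22.9 pos [585.7 115.2  60. ] q [-0.22  0.7  -0.08  1.95  0.04  0.57  1.21] F [ 0.5  0.6 -3.6] op 39.5
inc [0.18, -0.03, 0.47] [0.001, -0.068, 0.001] t 22.9 pos [585.7 115.2  60. ] q [-0.22  0.7  -0.08  1.95  0.04  0.57  1.21] F [ 0.5  0.6 -3.6] op 39.5
inc [0.2, -0.03, 0.6] [0.001, -0.085, 0.001] t 22.9 pos [585.7 115.2  60. ] q [-0.22  0.7  -0.08  1.95  0.04  0.57  1.21] F [ 0.5  0.6 -3.6] op 39.5
```

Heel has passed the deck edge without force. Finish the rock-down.

carry_out(increments=[[3.5,0.08,-0.02,0.17,0,-0.024,0],[3.5,0.12,-0.02,0.3,0,-0.044,0],[3.5,0.16,-0.02,0.42,0,-0.06,0],[3.5,0.19,-0.02,0.52,0,-0.075,0],[3.5,0.2,-0.02,0.6,0,-0.085,0]])

```text
t: 23.32
tool_pos: [583.3, 115.2, 54.3]
tool_rot: [0.0, 0.019, 1.0, 0.001]
wrist_force: [-0.7, 1.1, 0.4]
opening: 39.6
```

```bash
python3 -c "
from h import *
p=snap('wrist','w17.png')
go(3,0,0,0,gx=-9.9,gz=32.2,side=.7)"
```

```text
inc [0.01, -0.03, 0.01] [0.001, 0.001, 0.001] t 23.37 pos [583.3 115.3  54.3] q [-0.26  0.68 -0.04  2.03  0.06  0.43  1.18] F [ 0.7  0.9 -3.8] op 39.6
```

View pics/w17.png

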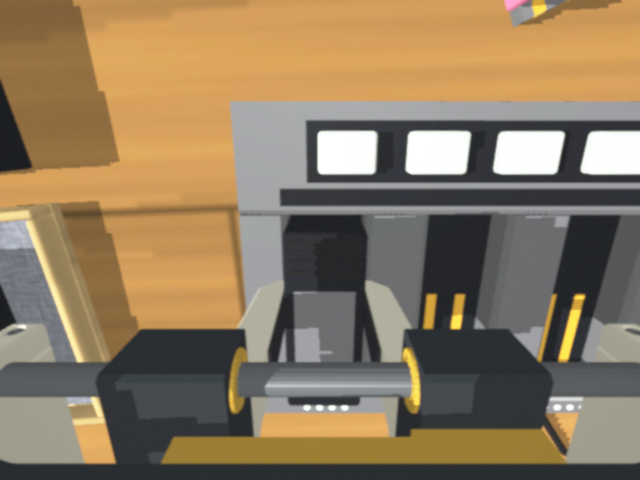

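carry_out(increments=[[3.5,0,0,0.05,0,0,0],[3.5,0,0,0.1,0,0,0],[3.5,0,0,0.15,0,0,0],[6,0,0,0.1,0,0,0],[6,0,0,0,0,0,0]], force=30)

```text
t: 23.78
tool_pos: [583.7, 115.0, 54.6]
tool_rot: [0.001, 0.02, 1.0, 0.001]
wrist_force: [-0.2, -0.3, 0.5]
opening: 49.0
```

carry_out(increments=[[6,0,0,0,0,0,0],[6,0,0,-2,0,0,0],[6,0,0,-4,0,0,0],[0.5,1,0,-5,0,0,0],[0.5,2,0,-5,0,0,0]])

```text
t: 24.2
tool_pos: [564.2, 115.7, 106.3]
tool_rot: [0.002, 0.02, 1.0, 0.001]
wrist_force: [-0.3, -0.8, 0.2]
opening: 50.8
```

```bash
python3 -c "
from h import *
p=snap('wrist','w18.png')
go(3,0,0,20,gx=-40,gz=54,side=.7)"
```

```text
inc [0.78, 0.02, 0.91] [0.001, 0.001, 0.001] t 24.25 pos [560.9 115.7 105.1] q [-0.27  0.58 -0.05  2.05  0.06  0.51  1.17] F [-3.2  0.3 -0.9] op 47.0
```

View pics/w18.png

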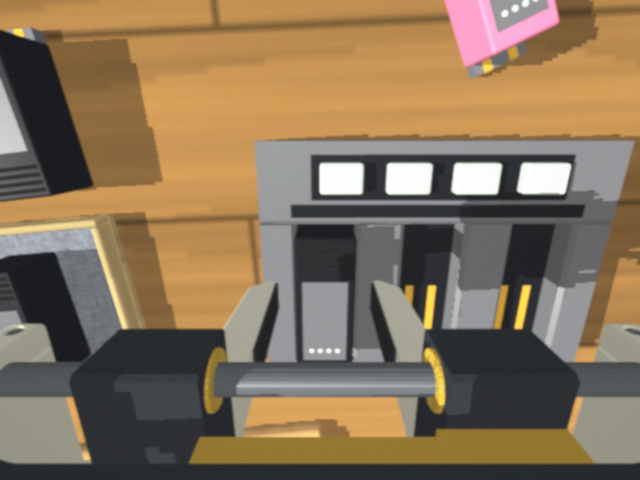

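carry_out(increments=[[0,0.8,0,0.5,0,0,0],[0,0.8,0,0.5,0,0,0],[0,0.8,0,0.5,0,0,0],[0,0.8,0,0.9,0,0,0],[0,0.8,0,0.9,0,0,0]])

```text
t: 24.67
tool_pos: [552.9, 116.0, 95.1]
tool_rot: [0.0, 0.02, 1.0, 0.001]
wrist_force: [0.6, 0.9, -0.2]
opening: 13.9
```

carry_out(increments=[[0,0,0,1,0,0,0],[0,0,0,1.6,0,0,0],[0,0,0,1.9,0,0,0],[0,0,0,2.05,0,0,0],[0,0,0,2.15,0,0,0]])

```text
t: 25.08
tool_pos: [552.6, 115.8, 74.2]
tool_rot: [-0.0, 0.02, 1.0, 0.0]
wrist_force: [-7.1, -1.3, 31.0]
opening: 0.5
```

```bash
python3 -c "
from h import *
go(3,0,0,0,gx=-40,gz=52,side=.7)"
```

```text
inc [-0.05, 0.04, 0.02] [0.001, -0.0, 0.001] t 25.08 pos [552.6 115.8  74.2] q [-0.28  0.63 -0.04  2.09  0.06  0.43  1.16] F [-7.1 -1.3 31. ] op 0.5
```

carry_out(increments=[[3,0,0,-2,0,0,0],[6,0,0,-5,0,0,0.05],[6,0,0,-8,0,0,0.15],[6,0,-3,-9,0,0,0.27],[6,0,-6,-9,0,0,0.4]])

```text
t: 25.5
tool_pos: [551.8, 57.0, 166.8]
tool_rot: [0.002, 0.216, 0.976, 0.002]
wrist_force: [1.1, -0.2, -0.5]
opening: 29.0
```

```bash
python3 -c "
from h import *
p=snap('top','t3.png')
for d in ctrl.place_of(p,'spent1'): print(d['score'],d['position'],onz(p,d['position'],0))
inc([475,-90,170],Rt(-3.09,0,False))"
```

```text
0.76 [435.0, 276.3] [ 431.19281268 -222.99611099    0.        ]
0.73 [374.8, 265.1] [455.37261586 -89.40652502   0.        ]
0.54 [284.6, 202.8] [595.22143762 113.12232591   0.        ]
inc [0.73, -15.96, -0.49] [0.001, 0.002, 2.646] t 25.6 pos [550.2  50.9 164.9] q [-0.24  0.48  0.06  2.06 -0.05  0.61  0.98] F [ 0.  -0.6 -0.7] op 37.3
```

View pics/t3.png

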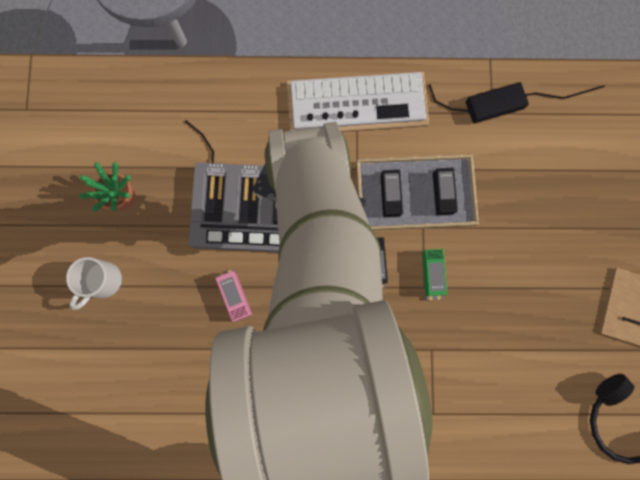

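carry_out(increments=[[6,0.2,-3,0,0,0,0.12],[6,0.4,-6,0,0,0,0.25],[6,0.5,-10,0,0,0,0.37],[6,0.7,-13,-0.2,0,0,0.5],[6,0.7,-16,-0.5,0,0,0.62]])

```text
t: 26.02
tool_pos: [473.6, -91.5, 169.6]
tool_rot: [0.0, 0.507, 0.862, -0.001]
wrist_force: [0.7, -0.4, -0.8]
opening: 59.8
```

carry_out(increments=[[6,0,0,0,0,0,0.12],[6,0,0,0,0,0,0.25],[6,0,0,0,0,0,0.37],[6,0,0,0,0,0,0.5],[6,0,0,0,0,0,0.62]])

```text
t: 26.43
tool_pos: [473.6, -91.3, 169.2]
tool_rot: [0.0, 0.748, 0.664, -0.001]
wrist_force: [0.0, 0.1, 0.2]
opening: 59.7
```

carry_out(increments=[[6,0,0,0,0,0,0.12],[6,0,0,0,0,0,0.25],[6,0,0,0,0,0,0.37],[6,0,0,0,0,0,0.5],[6,0,0,0,0,0,0.62]])

```text
t: 26.85
tool_pos: [473.6, -91.0, 168.9]
tool_rot: [0.001, 0.916, 0.402, -0.001]
wrist_force: [-0.4, 1.3, 0.1]
opening: 59.8
```

```bash
python3 -c "
from h import *
pk(459,-90.3,110,-3.09)"
```

```text
inc [-0.21, -0.42, 2.89] [0.001, 0.003, 0.776] t 26.85 pos [473.6 -91.  168.9] q [-0.36  0.46  0.61  2.23 -0.48  0.58 -0.14] F [-0.4  1.3  0.1] op 59.8
```

carry_out(increments=[[6,-0.2,-0.4,1,0,0,0.12],[6,-0.2,-0.4,2,0,0,0.25],[6,-0.2,-0.4,2.9,0,0,0.37],[6,-0.2,-0.4,2.9,0,0,0.5],[6,-0.2,-0.4,2.9,0,0,0.62]])

```text
t: 27.27
tool_pos: [468.9, -89.6, 139.0]
tool_rot: [0.001, 0.995, 0.101, -0.002]
wrist_force: [1.0, -0.6, 0.4]
opening: 59.8
```

carry_out(increments=[[6,0,0,0,0,0,0.1],[6,0,0,0,0,0,0.16],[6,0,0,0,0,0,0.16],[6,0,0,0,0,0,0.16],[6,0,0,0,0,0,0.16]])

```text
t: 27.68
tool_pos: [468.9, -89.4, 138.8]
tool_rot: [0.001, 1.0, 0.023, -0.002]
wrist_force: [-0.1, -0.4, -0.2]
opening: 60.1
```

```bash
python3 -c "
from h import *
p=snap('wrist','w19.png')
import pickle;pickle.dump(p,open('w19.pkl','wb'))
pk(459,-90.3,110,-3.09)"
```

```text
inc [0.01, 0.03, -0.11] [0.002, 0.004, -0.006] t 27.73 pos [468.9 -89.5 138.9] q [-0.46  0.57  0.78  2.27 -0.75  0.59 -0.63] F [-0.8 -0.5  0.5] op 59.5
```

View pics/w19.png

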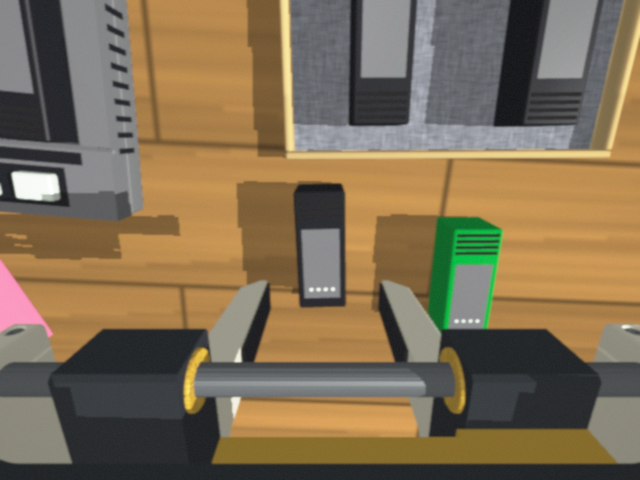

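```bash
python3 -c "
from h import *
import pickle
p=pickle.load(open('w19.pkl','rb'))
W=[onz(p,uv,44)[:2] for uv in [(295,185),(343,185),(300,306),(345,305)]];print(np.round(W,1))
h=(W[0]+W[1])/2;t=(W[2]+W[3])/2;d=t-h;print(h,t,np.hypot(*d),np.arctan2(d[1],d[0]),'orig',(h+t)/2+4*d/np.hypot(*d))
pk(460,-89.5,60,-3.11,gz=32)
pk(460,-89.5,0,-3.11,gz=32)
"
```

```text
[[ 515.   -66.9]
 [ 516.6 -103.5]
 [ 411.7  -73.1]
 [ 414.3 -111.7]]
[515.81925917 -85.19139381] [413.01688802 -92.38829945] 103.05398083705333 -3.0716994920628067 orig [460.42783973 -89.06919171]
inc [0.13, -0.03, 4.69] [0.002, 0.004, 0.014] t 27.73 pos [468.9 -89.5 138.9] q [-0.46  0.57  0.78  2.27 -0.75  0.59 -0.63] F [-0.8 -0.5  0.5] op 59.5
inc [0.15, -0.05, 10.69] [0.002, 0.004, 0.014] t 27.73 pos [468.9 -89.5 138.9] q [-0.46  0.57  0.78  2.27 -0.75  0.59 -0.63] F [-0.8 -0.5  0.5] op 59.5
```

carry_out(increments=[[6,0.1,-0.05,2,0,0,-0.02],[6,0.1,-0.05,4,0,0,-0.02],[6,0.1,-0.05,5.5,0,0,-0.02],[6,0.1,-0.05,6,0,0,-0.02],[6,0.1,-0.05,6,0,0,-0.02]])

```text
t: 28.15
tool_pos: [469.1, -89.2, 78.3]
tool_rot: [0.001, 0.999, 0.033, -0.003]
wrist_force: [-0.2, -0.5, -0.2]
opening: 60.1
```

```bash
python3 -c "
from h import *
pk(460,-89.2,0,-3.075,gz=32)
"
```

```text
inc [0.11, -0.07, 4.63] [0.001, 0.005, -0.001] t 28.15 pos [469.1 -89.2  78.3] q [-0.33  0.65  0.6   2.3  -0.9   0.44 -0.48] F [-0.2 -0.5 -0.2] op 60.1
```

carry_out(increments=[[6,0.1,-0.05,0.5,0,0.005,0],[6,0.1,-0.05,1,0,0.005,0],[6,0.1,-0.05,1.5,0,0.005,0],[6,0.1,-0.05,2,0,0.005,0],[6,0.1,-0.05,2.3,0,0.005,0]])

```text
t: 28.57
tool_pos: [470.1, -88.6, 54.9]
tool_rot: [0.001, 0.999, 0.033, -0.0]
wrist_force: [0.3, 0.5, 0.3]
opening: 59.8
```

```bash
python3 -c "
from h import *
pk(460,-89.2,0,-3.075,gz=32)
"
```

```text
inc [-0.01, -0.01, 2.29] [0.001, 0.0, -0.001] t 28.57 pos [470.1 -88.6  54.9] q [-0.27  0.67  0.5   2.31 -0.96  0.37 -0.44] F [0.3 0.5 0.3] op 59.8
```

carry_out(increments=[[6,0,0,0.4,0,0,0],[6,0,0,0.8,0,0,0],[6,0,0,1.2,0,0,0],[6,0,0,1.4,0,0,0],[6,0,0,1.4,0,0,0]])

```text
t: 28.98
tool_pos: [469.9, -88.7, 40.5]
tool_rot: [0.001, 0.999, 0.033, -0.0]
wrist_force: [-0.0, -0.3, 0.0]
opening: 59.9
```

```bash
python3 -c "
from h import *
pk(460,-89.2,0,-3.075,gz=34)
"
```

```text
inc [0.01, -0.02, 0.65] [0.001, 0.001, -0.001] t 28.98 pos [469.9 -88.7  40.5] q [-0.23  0.69  0.44  2.32 -0.98  0.33 -0.43] F [-0.  -0.3  0. ] op 59.9
```

carry_out(increments=[[6,0,0,0.4,0,0,0],[6,0,0,0.7,0,0,0],[3.5,0,0,0.7,0,0,0],[3.5,0,0,0.7,0,0,0],[3.5,0,0,0.7,0,0,0]], force=40)

```text
t: 29.4
tool_pos: [469.9, -88.8, 33.5]
tool_rot: [0.001, 0.999, 0.033, -0.0]
wrist_force: [0.0, 0.0, -0.2]
opening: 44.0
```

carry_out(increments=[[3.5,0,0,0,0,0,0],[3.5,0,0,0,0,0,0],[3.5,0,0,0,0,0,0],[3.5,0,0,-0.5,0,0,0],[3.5,0,0,-1,0,0,0]])

```text
t: 29.82
tool_pos: [469.6, -88.9, 43.7]
tool_rot: [0.001, 0.999, 0.032, -0.001]
wrist_force: [-0.2, 0.4, -3.6]
opening: 39.5
```

```bash
python3 -c "
from h import *
pk(460,-89.2,0,-3.075,gz=34)
"
```

```text
inc [0.05, -0.03, 0.97] [0.001, 0.001, -0.002] t 29.82 pos [469.6 -88.9  43.7] q [-0.23  0.68  0.44  2.32 -0.96  0.33 -0.45] F [-0.2  0.4 -3.6] op 39.5
```

carry_out(increments=[[3.5,0,0,-2.5,0,0,0],[3.5,0,0,-5,0,0,0],[3.5,0,0,-8,0,0,0],[3.5,0,0,-11,0,0,0],[3.5,0,0,-14,0,0,0]])

```text
t: 30.23
tool_pos: [468.8, -88.8, 185.3]
tool_rot: [0.001, 0.999, 0.032, -0.001]
wrist_force: [0.9, 1.2, -3.9]
opening: 39.9
```

```bash
cat > edge.py <<'E'
from h import *
def edge(fn):
    g=cv2.cvtColor(cv2.imread('pics/%s.png'%fn),cv2.COLOR_BGR2GRAY).astype(float)
    c=g[:,310:342].mean(1)
    i=np.diff(c[280:305]).argmax()+280; w=np.diff(c)[i-2:i+3];sub=(w*np.arange(i-2,i+3)).sum()/w.sum()+.5
    j=np.abs(np.diff(c[394:416])).argmax()+394;w=np.abs(np.diff(c)[j-2:j+3]);s2=(w*np.arange(j-2,j+3)).sum()/w.sum()+.5
    print(fn,round(sub,2),round(s2,2))
E
python3 -c "
from edge import *
p=snap('wrist','w20.png');edge('w20')
inc([585,250,200],Rt(YAW))
"
```

```text
w20 289.27 402.22
inc [13.56, -33.19, -1.07] [0.004, 0.002, -3.038] t 30.28 pos [470.7 -89.8 189.4] q [-0.53  0.49  0.87  2.22 -0.61  0.68 -0.74] F [ 1.7 -0.4  0.5] op 40.0
```

View pics/w20.png

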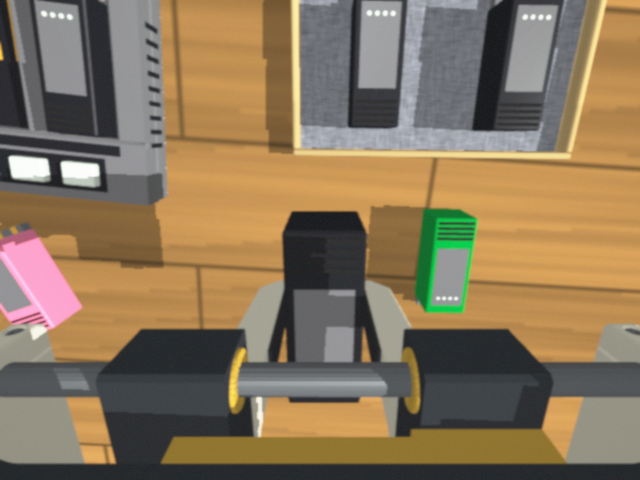

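```bash
python3 -c "
from h import *
p=snap('wrist');s=ctrl.state();T=q2R(s['tool_rot'])
def px(gx,gz,xp):  # pack point xp on top z=44
    loc=np.array([-(xp-gx),0,-(44-gz)]);return proj(p,s['tool_pos']+T.apply(loc))[1]
from scipy.optimize import brentq
for n,gx,gz,r1,r2 in [('w4',-8.8,31.9,287.85,402.4),('w10',-10,30.8,291.45,406.2),('w15',0,32.2,291.37,405.),('w20',0,33.5,289.27,402.2)]:
    # point offset relative to gx
    print(n,[round(brentq(lambda u:px(0,gz,u)-r,-150,150),2) for r in (r1,r2)])
inc([585,250,200],Rt(YAW))
"
```

```text
w4 [-10.96, 59.47]
w10 [-9.54, 61.05]
w15 [-8.89, 61.57]
w20 [-9.41, 60.85]
inc [13.57, -33.11, -1.28] [0.006, 0.002, -3.037] t 30.33 pos [471.1 -89.2 187.2] q [-0.53  0.49  0.86  2.23 -0.61  0.67 -0.73] F [ 0.1  0.1 -3.2] op 39.8
```

carry_out(increments=[[3.5,0.5,-2,-0.2,0,0,-0.12],[3.5,1,-4,-0.5,0,0,-0.25],[3.5,1.6,-6,-0.8,0,0,-0.37],[3.5,2.2,-8,-1.1,0,0,-0.5],[3.5,2.8,-10,-1.3,0,0,-0.62]])

```text
t: 30.75
tool_pos: [491.9, 13.5, 199.7]
tool_rot: [0.001, 0.941, 0.339, 0.001]
wrist_force: [0.3, -0.5, -3.2]
opening: 39.4
```

```bash
python3 -c "
from h import *
inc([585,250,200],Rt(YAW))
"
```

```text
inc [22.24, -12.29, -0.03] [0.003, 0.003, -2.411] t 30.75 pos [491.9  13.5 199.7] q [-0.65  0.44  0.71  2.18 -0.46  0.67 -0.5 ] F [ 0.3 -0.5 -3.2] op 39.4
```

carry_out(increments=[[3.5,1,-0.6,0,0,0,-0.12],[3.5,2,-1.2,0,0,0,-0.25],[3.5,3.5,-2,0,0,0,-0.37],[3.5,5,-2.8,0,0,0,-0.5],[3.5,6.6,-3.6,0,0,0,-0.62]])

```text
t: 31.17
tool_pos: [519.0, 84.0, 198.9]
tool_rot: [0.001, 0.791, 0.611, 0.0]
wrist_force: [0.5, 0.3, -4.0]
opening: 39.6
```

```bash
python3 -c "
from h import *
inc([585,250,200],Rt(YAW))
"
```

```text
inc [17.73, 2.19, -0.12] [0.001, 0.002, -1.786] t 31.17 pos [519.   84.  198.9] q [-0.64  0.44  0.52  2.11 -0.34  0.68 -0.15] F [ 0.5  0.3 -4. ] op 39.6
```

carry_out(increments=[[3.5,1.2,0.1,0,0,0,-0.12],[3.5,2.4,0.3,0,0,0,-0.25],[3.5,3.6,0.4,0,0,0,-0.37],[3.5,4.8,0.6,0,0,0,-0.5],[3.5,6,0.7,0,0,0,-0.62]])

```text
t: 31.58
tool_pos: [540.3, 140.7, 197.8]
tool_rot: [0.0, 0.565, 0.825, -0.001]
wrist_force: [0.3, -0.2, -3.8]
opening: 39.6
```

```bash
python3 -c "
from h import *
inc([585,250,200],Rt(YAW))
"
```

```text
inc [8.57, 8.12, -0.24] [-0.001, 0.001, -1.161] t 31.58 pos [540.3 140.7 197.8] q [-0.59  0.45  0.33  2.03 -0.22  0.69  0.25] F [ 0.3 -0.2 -3.8] op 39.6
```

carry_out(increments=[[3.5,1,1,0,0,0,-0.12],[3.5,2,2,0,0,0,-0.25],[3.5,3,3,0,0,0,-0.37],[3.5,4.2,4,0,0,0,-0.5],[3.5,5.4,5.1,0,0,0,-0.62]])

```text
t: 32.0
tool_pos: [567.5, 209.8, 196.5]
tool_rot: [-0.001, 0.284, 0.959, -0.001]
wrist_force: [-0.5, -0.1, -3.3]
opening: 39.5
```

```bash
python3 -c "
from h import *
inc([585,266,195],Rt(YAW))
"
```

```text
inc [1.59, 5.67, 0.13] [-0.002, -0.002, -0.536] t 32.0 pos [567.5 209.8 196.5] q [-0.55  0.49  0.14  1.92 -0.1   0.74  0.65] F [-0.5 -0.1 -3.3] op 39.5
```

carry_out(increments=[[3.5,0.4,1.5,0,0,0,-0.12],[3.5,0.8,3,0,0,0,-0.25],[3.5,1.2,4.5,0,0,0,-0.37],[3.5,1.6,5.7,0.1,0,0,-0.5],[3.5,1.6,5.7,0.1,0,0,-0.536]])

```text
t: 32.42
tool_pos: [584.4, 269.3, 193.7]
tool_rot: [-0.002, 0.015, 1.0, 0.0]
wrist_force: [0.0, 0.3, -4.2]
opening: 39.7
```

```bash
python3 -c "
from h import *
go(1,13.5,10,60,gx=-10.1,gz=33.5,side=.6)
"
```

```text
inc [-0.46, -0.23, 6.42] [-0.001, 0.231, 0.01] t 32.42 pos [584.4 269.3 193.7] q [-0.51  0.54 -0.01  1.82  0.01  0.78  1.02] F [ 0.   0.3 -4.2] op 39.7
```

carry_out(increments=[[3.5,-0.2,-0.1,1,0,0.1,0.01],[3.5,-0.4,-0.2,3,0,0.2,0.01],[3.5,-0.5,-0.2,5,0,0.231,0.01],[3.5,-0.5,-0.2,6.4,0,0.231,0.01],[3.5,-0.5,-0.2,6.4,0,0.231,0.01]])

```text
t: 32.83
tool_pos: [587.0, 265.7, 125.2]
tool_rot: [-0.12, 0.02, 0.993, 0.001]
wrist_force: [-0.4, -0.6, -4.2]
opening: 39.9
```

```bash
python3 -c "
from edge import *
p=snap('wrist','w21.png');edge('w21')
for u in (35,22,12,6,2): go(1,13.5,10,u,gx=-10.1,gz=33.5,side=.7)"
```

```text
w21 288.8 401.94
inc [-0.68, 0.05, 2.18] [-0.003, -0.003, -0.0] t 32.88 pos [587.2 266.6 127.3] q [-0.41  0.7  -0.07  1.7  -0.09  0.95  1.12] F [-1.   0.7 -2.5] op 39.7
inc [-0.99, 0.05, 3.44] [-0.003, -0.003, -0.0] t 32.88 pos [587.2 266.6 127.3] q [-0.41  0.7  -0.07  1.7  -0.09  0.95  1.12] F [-1.   0.7 -2.5] op 39.7
inc [-1.22, 0.06, 4.42] [-0.003, -0.003, -0.0] t 32.88 pos [587.2 266.6 127.3] q [-0.41  0.7  -0.07  1.7  -0.09  0.95  1.12] F [-1.   0.7 -2.5] op 39.7
inc [-1.37, 0.06, 5.0] [-0.003, -0.003, -0.0] t 32.88 pos [587.2 266.6 127.3] q [-0.41  0.7  -0.07  1.7  -0.09  0.95  1.12] F [-1.   0.7 -2.5] op 39.7
inc [-1.46, 0.06, 5.39] [-0.003, -0.003, -0.0] t 32.88 pos [587.2 266.6 127.3] q [-0.41  0.7  -0.07  1.7  -0.09  0.95  1.12] F [-1.   0.7 -2.5] op 39.7
```

View pics/w21.png

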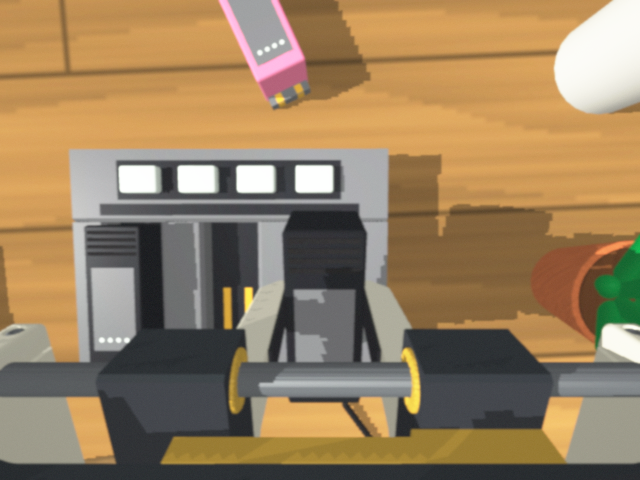

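carry_out(increments=[[3.5,-0.65,0.05,2.2,0,0,0],[3.5,-0.95,0.05,3.4,0,0,0],[3.5,-1.15,0.05,4.1,0,0,0],[3.5,-1.25,0.05,4.5,0,0,0],[3.5,-1.35,0.05,4.9,0,0,0]])

```text
t: 33.3
tool_pos: [588.7, 267.2, 77.1]
tool_rot: [-0.119, 0.02, 0.993, 0.001]
wrist_force: [0.2, -0.2, -2.7]
opening: 39.4
```

```bash
python3 -c "
from h import *
for u in (4,2,1,0): go(1,13.5,10,u,gx=-10.1,gz=33.5,side=.7)"
```

```text
inc [-0.08, -0.03, 0.34] [-0.003, -0.003, 0.0] t 33.3 pos [588.7 267.2  77.1] q [-0.41  0.76 -0.07  1.72 -0.08  0.87  1.12] F [ 0.2 -0.2 -2.7] op 39.4
inc [-0.12, -0.03, 0.54] [-0.003, -0.003, 0.0] t 33.3 pos [588.7 267.2  77.1] q [-0.41  0.76 -0.07  1.72 -0.08  0.87  1.12] F [ 0.2 -0.2 -2.7] op 39.4
inc [-0.15, -0.03, 0.63] [-0.003, -0.003, 0.0] t 33.3 pos [588.7 267.2  77.1] q [-0.41  0.76 -0.07  1.72 -0.08  0.87  1.12] F [ 0.2 -0.2 -2.7] op 39.4
inc [-0.17, -0.02, 0.73] [-0.003, -0.003, 0.0] t 33.3 pos [588.7 267.2  77.1] q [-0.41  0.76 -0.07  1.72 -0.08  0.87  1.12] F [ 0.2 -0.2 -2.7] op 39.4
```

carry_out(increments=[[3.5,-0.05,-0.02,0.2,0,0,0],[3.5,-0.1,-0.03,0.4,0,0,0],[3.5,-0.12,-0.03,0.5,0,0,0],[3.5,-0.14,-0.03,0.6,0,0,0],[3.5,-0.15,-0.03,0.64,0,0,0]])

```text
t: 33.72
tool_pos: [588.8, 267.1, 70.7]
tool_rot: [-0.119, 0.02, 0.993, 0.001]
wrist_force: [0.4, 0.5, -2.3]
opening: 39.5
```

```bash
python3 -c "
from h import *
for t,b,u in ((13.5,10,0),(13.5,7,0.5),(13.5,4,.5),(13.5,2,.5),(13.5,1,.5)): go(1,t,b,u,gx=-10.1,gz=33.5,side=.7)"
```

```text
inc [-0.01, -0.02, 0.12] [-0.002, -0.002, 0.0] t 33.72 pos [588.8 267.1  70.7] q [-0.41  0.77 -0.07  1.73 -0.08  0.86  1.12] F [ 0.4  0.5 -2.3] op 39.5
inc [-0.29, -0.02, -0.0] [-0.002, -0.002, 0.0] t 33.72 pos [588.8 267.1  70.7] q [-0.41  0.77 -0.07  1.73 -0.08  0.86  1.12] F [ 0.4  0.5 -2.3] op 39.5
inc [-0.58, -0.02, -0.07] [-0.002, -0.002, 0.0] t 33.72 pos [588.8 267.1  70.7] q [-0.41  0.77 -0.07  1.73 -0.08  0.86  1.12] F [ 0.4  0.5 -2.3] op 39.5
inc [-0.78, -0.02, -0.12] [-0.002, -0.002, 0.0] t 33.72 pos [588.8 267.1  70.7] q [-0.41  0.77 -0.07  1.73 -0.08  0.86  1.12] F [ 0.4  0.5 -2.3] op 39.5
inc [-0.88, -0.02, -0.14] [-0.002, -0.002, 0.0] t 33.72 pos [588.8 267.1  70.7] q [-0.41  0.77 -0.07  1.73 -0.08  0.86  1.12] F [ 0.4  0.5 -2.3] op 39.5
```

carry_out(increments=[[3.5,-0.2,-0.02,0.04,0,0,0],[3.5,-0.4,-0.02,-0.01,0,0,0],[3.5,-0.55,-0.02,-0.05,0,0,0],[3.5,-0.7,-0.02,-0.08,0,0,0],[3.5,-0.82,-0.02,-0.12,0,0,0]])

```text
t: 34.13
tool_pos: [597.1, 266.8, 70.0]
tool_rot: [-0.119, 0.02, 0.993, 0.001]
wrist_force: [-1.1, 0.9, -1.9]
opening: 39.4
```

```bash
python3 -c "
from h import *
for t,b,u in ((13.5,1.5,0.3),(11,1.5,.3),(9,1.3,.3),(7,1.,.3),(5,0.7,.3)): go(1,t,b,u,gx=-10.1,gz=33.5,side=.7)"
```

```text
inc [-0.01, -0.02, 0.02] [-0.002, -0.002, 0.0] t 34.13 pos [597.1 266.8  70. ] q [-0.41  0.78 -0.07  1.71 -0.08  0.87  1.13] F [-1.1  0.9 -1.9] op 39.4
inc [0.13, -0.02, 0.3] [-0.002, -0.046, 0.0] t 34.13 pos [597.1 266.8  70. ] q [-0.41  0.78 -0.07  1.71 -0.08  0.87  1.13] F [-1.1  0.9 -1.9] op 39.4
inc [0.22, -0.02, 0.53] [-0.002, -0.081, 0.001] t 34.13 pos [597.1 266.8  70. ] q [-0.41  0.78 -0.07  1.71 -0.08  0.87  1.13] F [-1.1  0.9 -1.9] op 39.4
inc [0.28, -0.02, 0.75] [-0.002, -0.116, 0.001] t 34.13 pos [597.1 266.8  70. ] q [-0.41  0.78 -0.07  1.71 -0.08  0.87  1.13] F [-1.1  0.9 -1.9] op 39.4
inc [0.34, -0.02, 0.98] [-0.002, -0.151, 0.001] t 34.13 pos [597.1 266.8  70. ] q [-0.41  0.78 -0.07  1.71 -0.08  0.87  1.13] F [-1.1  0.9 -1.9] op 39.4
```

carry_out(increments=[[3.5,0.07,0,0.15,0,-0.023,0],[3.5,0.13,0,0.3,0,-0.046,0],[3.5,0.22,0,0.53,0,-0.081,0],[3.5,0.28,0,0.75,0,-0.116,0],[3.5,0.34,0,0.98,0,-0.151,0]])

```text
t: 34.55
tool_pos: [592.0, 267.0, 61.4]
tool_rot: [-0.042, 0.02, 0.999, 0.0]
wrist_force: [-0.0, 1.0, -3.0]
opening: 39.8
```

```bash
python3 -c "
from h import *
for t,b,u in ((5,.7,.3),(3.5,.5,.3),(2,.3,.3),(1,.2,.2),(0,0,.0)): go(1,t,b,u,gx=-10.1,gz=33.5,side=.7)"
```

```text
inc [0.05, -0.02, 0.01] [-0.001, 0.003, 0.001] t 34.55 pos [592.  267.   61.4] q [-0.47  0.73 -0.03  1.84 -0.04  0.65  1.07] F [-0.  1. -3.] op 39.8
inc [0.11, -0.02, 0.18] [-0.001, -0.024, 0.001] t 34.55 pos [592.  267.   61.4] q [-0.47  0.73 -0.03  1.84 -0.04  0.65  1.07] F [-0.  1. -3.] op 39.8
inc [0.17, -0.02, 0.35] [-0.001, -0.05, 0.001] t 34.55 pos [592.  267.   61.4] q [-0.47  0.73 -0.03  1.84 -0.04  0.65  1.07] F [-0.  1. -3.] op 39.8
inc [0.21, -0.02, 0.47] [-0.001, -0.067, 0.001] t 34.55 pos [592.  267.   61.4] q [-0.47  0.73 -0.03  1.84 -0.04  0.65  1.07] F [-0.  1. -3.] op 39.8
inc [0.24, -0.02, 0.61] [-0.001, -0.085, 0.001] t 34.55 pos [592.  267.   61.4] q [-0.47  0.73 -0.03  1.84 -0.04  0.65  1.07] F [-0.  1. -3.] op 39.8
```

carry_out(increments=[[3.5,0.11,0,0.18,0,-0.024,0],[3.5,0.17,-0.02,0.35,0,-0.05,0],[3.5,0.21,-0.02,0.47,0,-0.067,0],[3.5,0.24,-0.02,0.6,0,-0.085,0],[3.5,0.24,-0.02,0.7,0,-0.085,0]])

```text
t: 34.97
tool_pos: [589.1, 267.1, 55.6]
tool_rot: [0.001, 0.019, 1.0, -0.001]
wrist_force: [-4.1, -2.0, 17.3]
opening: 39.6
```

```bash
python3 -c "
from edge import *
p=snap('wrist','w22.png');edge('w22')
go(1,0,0,0,gx=-10.1,gz=33.5,side=.7)"
```

```text
w22 288.78 402.26
inc [0.01, -0.02, 0.01] [-0.001, 0.001, 0.001] t 35.02 pos [589.1 267.1  55.6] q [-0.52  0.72  0.01  1.91 -0.01  0.52  1.03] F [-2.9 -0.4  5. ] op 39.9
```

View pics/w22.png

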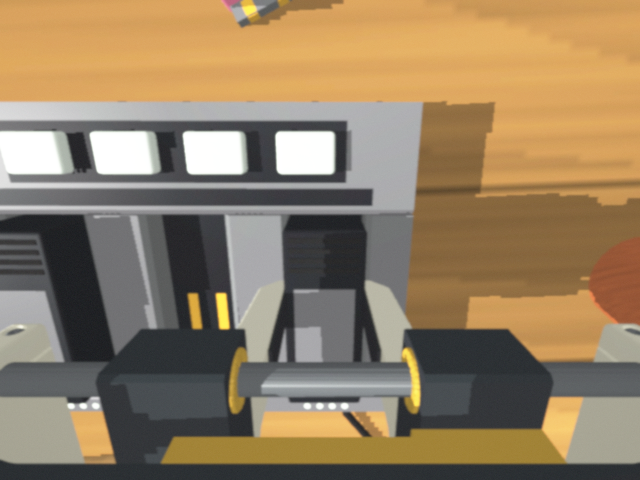

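Seated on the floor with contact force. Release, rise, and press the heel to check.

carry_out(increments=[[6,0,0,0,0,0,0],[6,0,0,0,0,0,0],[6,0,0,-1,0,0,0],[6,0,0,-3,0,0,0],[6,0,0,-5,0,0,0]], force=30)

```text
t: 35.43
tool_pos: [588.9, 266.8, 106.2]
tool_rot: [-0.0, 0.02, 1.0, -0.001]
wrist_force: [-0.2, 0.6, 0.3]
opening: 59.7
```

```bash
python3 -c "
from h import *
go(1,0,0,20,gx=-40,gz=54,side=.7)"
```

```text
inc [2.97, 0.02, 1.02] [-0.002, -0.0, 0.001] t 35.43 pos [588.9 266.8 106.2] q [-0.52  0.65  0.01  1.88 -0.01  0.61  1.03] F [-0.2  0.6  0.3] op 59.7
```

carry_out(increments=[[0,1.5,0,0.2,0,0,0],[0,3,0,0.4,0,0,0],[0,3,0,0.7,0,0,0],[0,3,0,1,0,0,0],[0,3,0,1,0,0,0]])

```text
t: 35.85
tool_pos: [559.6, 267.8, 95.9]
tool_rot: [0.0, 0.02, 1.0, -0.001]
wrist_force: [-0.3, -1.5, -0.2]
opening: 31.2
```

carry_out(increments=[[0,0,0,0,0,0,0],[0,0,0,1.2,0,0,0],[0,0,0,1.8,0,0,0],[0,0,0,2.0,0,0,0],[0,0,0,2.1,0,0,0]])

```text
t: 36.27
tool_pos: [559.6, 268.3, 74.3]
tool_rot: [-0.0, 0.02, 1.0, -0.001]
wrist_force: [-3.1, 0.9, 12.7]
opening: 1.0
```

```bash
python3 -c "
from h import *
go(1,0,0,0,gx=-40,gz=52,side=.7)"
```

```text
inc [0.04, -0.02, 0.03] [-0.002, -0.0, 0.001] t 36.27 pos [559.6 268.3  74.3] q [-0.55  0.67  0.01  1.96 -0.01  0.51  1.01] F [-3.1  0.9 12.7] op 1.0
```

carry_out(increments=[[0,0,0,-2,0,0,0],[0,0,0,-5,0,0,0],[0,0,0,-8,0,0,0],[0,0,0,-11,0,0,0],[0,0,0,-14,0,0,0]])

```text
t: 36.68
tool_pos: [559.5, 268.3, 215.2]
tool_rot: [-0.001, 0.02, 1.0, -0.001]
wrist_force: [0.8, 1.1, -0.4]
opening: 0.1
```

```bash
python3 -c "
from h import *
p=snap('wrist','w23.png');q=snap('scene','s23.png')
inc([512,258,90],Rt(YAW))"
```

```text
inc [5.01, -1.37, 12.85] [0.002, 0.006, 0.0] t 36.78 pos [561.9 269.4 218.8] q [-0.56  0.48  0.03  1.86 -0.01  0.8   1.01] F [ 0.1  0.3 -0.1] op 0.3
```

View pics/w23.png

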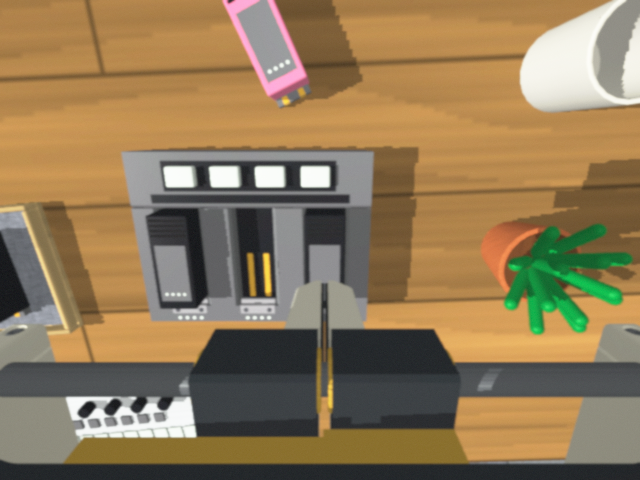

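View pics/s23.png

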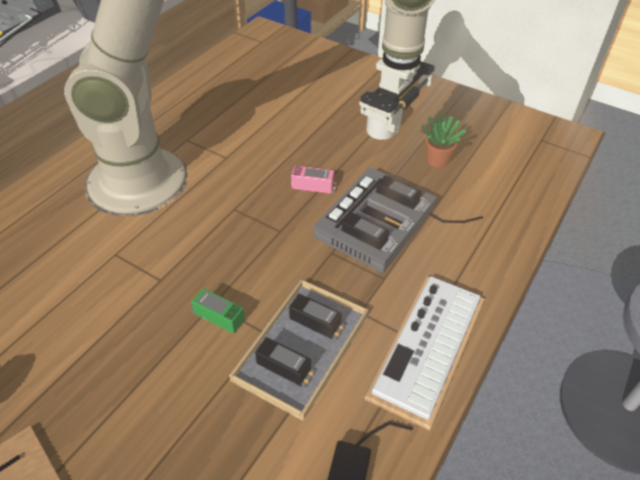

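```bash
python3 -c "
from h import *
inc([511.2,258.7,75],Rt(YAW))"
```

```text
inc [5.1, -1.3, 14.35] [0.002, 0.006, 0.0] t 36.78 pos [561.9 269.4 218.8] q [-0.56  0.48  0.03  1.86 -0.01  0.8   1.01] F [ 0.1  0.3 -0.1] op 0.3
```

carry_out(increments=[[0,2.5,-0.7,1,0,0.006,0],[0,5.1,-1.3,4,0,0.006,0],[0,5.1,-1.3,8,0,0.006,0],[0,5.1,-1.3,11.5,0,0.006,0],[0,5.1,-1.3,13.5,0,0.006,0]])

```text
t: 37.2
tool_pos: [509.3, 257.9, 79.8]
tool_rot: [-0.002, 0.02, 1.0, 0.0]
wrist_force: [0.1, 0.0, -0.2]
opening: 0.3
```

```bash
python3 -c "
from h import *
p=snap('wrist','w24.png')
inc([511.2,258.7,60],Rt(YAW))"
```

```text
inc [-0.29, 0.15, 1.73] [-0.002, -0.007, 0.001] t 37.25 pos [508.4 257.4  77.3] q [-0.57  0.63  0.01  2.07 -0.02  0.45  0.98] F [-0.2 -0.1 -1.9] op 0.6
```

View pics/w24.png

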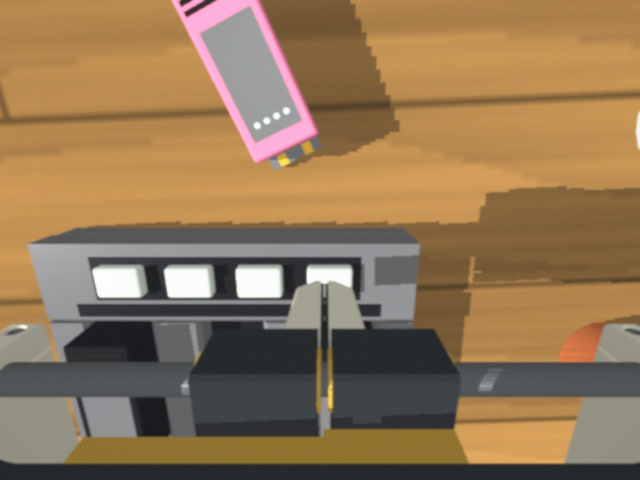

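carry_out(increments=[[0,-0.2,0.1,0.6,0,-0.007,0],[0,-0.3,0.15,1.2,0,-0.007,0],[0,-0.3,0.15,1.6,0,-0.007,0],[0,-0.3,0.15,1.7,0,-0.007,0],[0,-0.3,0.15,1.7,0,-0.007,0]])

```text
t: 37.67
tool_pos: [511.7, 258.9, 60.8]
tool_rot: [0.001, 0.02, 1.0, -0.001]
wrist_force: [-1.2, 0.1, -0.7]
opening: 0.5
```

```bash
python3 -c "
from h import *
inc([511.2,258.7,52.5],Rt(YAW))"
```

```text
inc [0.05, -0.02, 0.83] [-0.002, 0.001, 0.001] t 37.67 pos [511.7 258.9  60.8] q [-0.58  0.65  0.01  2.08 -0.01  0.41  0.98] F [-1.2  0.1 -0.7] op 0.5
```

carry_out(increments=[[0,0,0,0.2,0,0,0],[0,0,0,0.4,0,0,0],[0,0,0,0.55,0,0,0],[0,0,0,0.7,0,0,0],[0,0,0,0.83,0,0,0]])

```text
t: 38.08
tool_pos: [512.4, 259.2, 53.0]
tool_rot: [0.001, 0.02, 1.0, -0.0]
wrist_force: [-1.3, -1.7, 22.9]
opening: 0.7
```

```bash
python3 -c "
from h import *
inc([511.2,258.7,52.5],Rt(YAW))"
```

```text
inc [0.11, -0.06, 0.05] [-0.001, 0.003, 0.001] t 38.08 pos [512.4 259.2  53. ] q [-0.58  0.67  0.01  2.08 -0.01  0.39  0.98] F [-1.3 -1.7 22.9] op 0.7
```

carry_out(increments=[[0,0,0,0,0,0,0],[0,0,0,-0.5,0,0,0],[0,0,0,-1,0,0,0],[0,0,0,-1.5,0,0,0],[0,0,0,-1.5,0,0,0]])

```text
t: 38.5
tool_pos: [512.5, 259.3, 68.9]
tool_rot: [0.002, 0.02, 1.0, -0.0]
wrist_force: [0.2, 0.3, 0.0]
opening: 0.5
```

```bash
python3 -c "
from h import *
p=snap('wrist','w25.png')
inc([509.4,214.8,68],Rt(YAW))"
```

```text
inc [0.13, -4.46, 0.05] [-0.0, 0.003, 0.001] t 38.55 pos [512.4 259.3  68.5] q [-0.58  0.64  0.01  2.07 -0.01  0.43  0.98] F [ 0.1 -0.4  0.8] op 0.6
```

carry_out(increments=[[0,0.1,-1.5,0,0,0,0],[0,0.1,-3,0,0,0,0],[0,0.13,-4.46,0,0,0.003,0],[0,0.13,-4.46,0.05,0,0.003,0],[0,0.13,-4.46,0.05,0,0.003,0]])

```text
t: 38.97
tool_pos: [509.3, 212.7, 67.9]
tool_rot: [-0.0, 0.021, 1.0, -0.001]
wrist_force: [0.7, 0.3, 0.1]
opening: 1.0
```

```bash
python3 -c "
from h import *
p=snap('wrist','w26.png')
inc([509.4,214.8,53],Rt(YAW))"
```

```text
inc [0.01, 0.08, 1.49] [-0.0, -0.0, -0.001] t 39.02 pos [509.5 214.   67.9] q [-0.5   0.63  0.    2.12  0.    0.4   1.03] F [ 0.3  0.3 -0.6] op 0.3
```

View pics/w26.png

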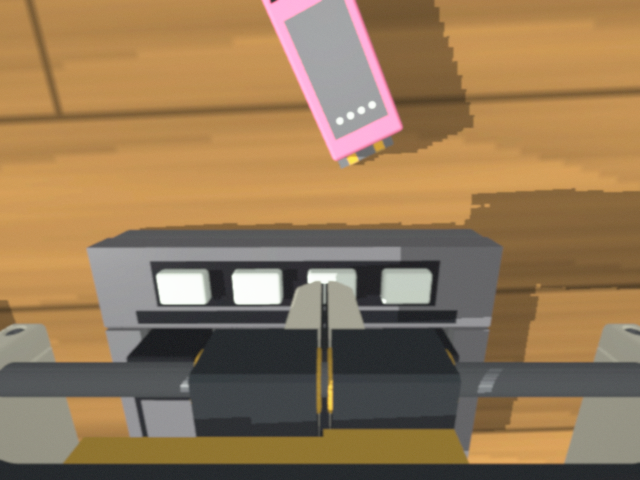

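Fingers are over the second key (308–356, row 283); key 1 is back up. Press.

carry_out(increments=[[0,0,0.05,0.4,0,0,0],[0,0,0.05,0.8,0,0,0],[0,0,0.05,1.1,0,0,0],[0,0,0.05,1.35,0,0,0],[0,0,0.05,1.5,0,0,0]])

```text
t: 39.43
tool_pos: [509.6, 215.1, 52.9]
tool_rot: [0.0, 0.02, 1.0, -0.0]
wrist_force: [-4.3, -0.3, 25.6]
opening: 0.8
```

```bash
python3 -c "
from h import *
inc([509.4,214.8,52.5],Rt(YAW))"
```

```text
inc [0.01, -0.03, 0.04] [-0.0, 0.0, -0.0] t 39.43 pos [509.6 215.1  52.9] q [-0.5   0.65 -0.    2.13  0.    0.36  1.03] F [-4.3 -0.3 25.6] op 0.8
```

carry_out(increments=[[0,0,0,0,0,0,0],[0,0,0,-0.5,0,0,0],[0,0,0,-1,0,0,0],[0,0,0,-1.5,0,0,0],[0,0,0,-1.5,0,0,0]])

```text
t: 39.85
tool_pos: [509.7, 215.3, 68.7]
tool_rot: [0.0, 0.02, 1.0, 0.0]
wrist_force: [0.2, -0.6, 0.1]
opening: 0.6
```

```bash
python3 -c "
from h import *
inc([507.7,170.8,68],Rt(YAW))"
```

```text
inc [0.03, -4.46, 0.07] [0.0, 0.001, 0.0] t 39.85 pos [509.7 215.3  68.7] q [-0.5   0.63  0.    2.12 -0.    0.4   1.03] F [ 0.2 -0.6  0.1] op 0.6
```

carry_out(increments=[[0,0,-1.5,0,0,0,0],[0,0,-3,0,0,0,0],[0,0.03,-4.45,0,0,0,0],[0,0.03,-4.45,0.05,0,0,0],[0,0.03,-4.45,0.05,0,0,0]])

```text
t: 40.27
tool_pos: [507.7, 170.5, 68.1]
tool_rot: [0.0, 0.021, 1.0, 0.0]
wrist_force: [0.2, -1.0, -0.2]
opening: 0.4
```

```bash
python3 -c "
from h import *
p=snap('wrist','w27.png')
inc([507.7,170.8,53],Rt(YAW))"
```

```text
inc [0.01, -0.06, 1.52] [0.001, 0.001, -0.0] t 40.32 pos [507.8 171.4  68.2] q [-0.42  0.61 -0.01  2.16  0.02  0.37  1.08] F [ 1.   1.7 -0.9] op 0.6
```

View pics/w27.png

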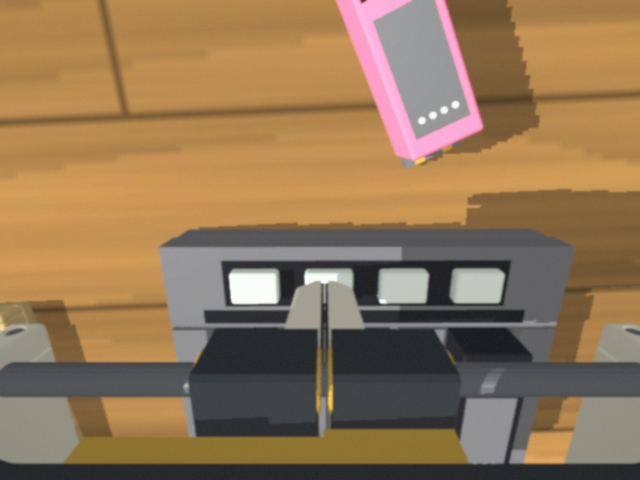

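Over the third key (304–352); the stop key (230–280) is clear. Press.

carry_out(increments=[[0,0,-0.05,0.4,0,0,0],[0,0,-0.05,0.8,0,0,0],[0,0,-0.05,1.1,0,0,0],[0,0,-0.05,1.37,0,0,0],[0,0,-0.05,1.53,0,0,0]])

```text
t: 40.73
tool_pos: [507.9, 171.9, 52.8]
tool_rot: [0.001, 0.02, 1.0, 0.001]
wrist_force: [-4.2, 1.2, 29.1]
opening: 0.8
```

carry_out(increments=[[0,0,0,0,0,0,0],[0,0,0,-0.5,0,0,0],[0,0,0,-2,0,0,0],[0,0,0,-5,0,0,0],[0,0,0,-9,0,0,0]])

```text
t: 41.15
tool_pos: [506.2, 171.3, 141.6]
tool_rot: [-0.002, 0.019, 1.0, -0.0]
wrist_force: [0.8, 0.7, 0.9]
opening: 0.7
```

carry_out(increments=[[0,2,0,-3,0,0,0],[0,4,0,-6,0,0,0],[0,4,0,-8,0,0,0],[0,4,0,-8,0,0,0],[0,4,0,-8,0,0,0]])

```text
t: 41.57
tool_pos: [466.9, 173.2, 222.6]
tool_rot: [-0.001, 0.019, 1.0, 0.0]
wrist_force: [0.0, 0.6, -0.0]
opening: 0.7
```

```bash
python3 -c "
from h import *
p=snap('wrist','w28.png');q=snap('scene','s28.png');t=snap('top','t28.png');print(ctrl.state()['t'],ctrl.state()['tool_pos'])"
```

```text
41.7167 [466.23298516 172.60855831 220.53427563]
```

View pics/w28.png

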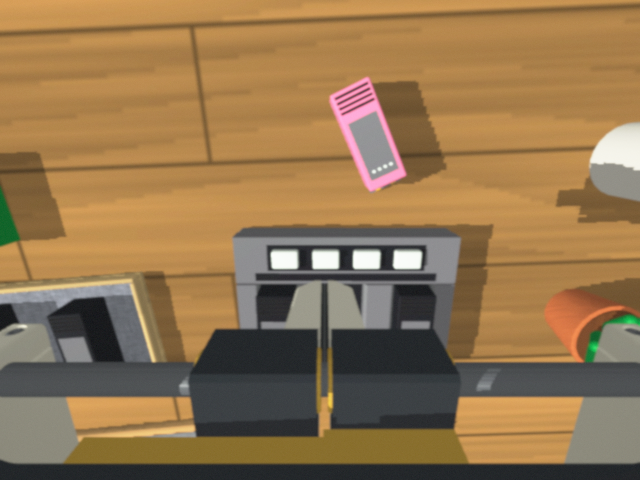

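View pics/s28.png

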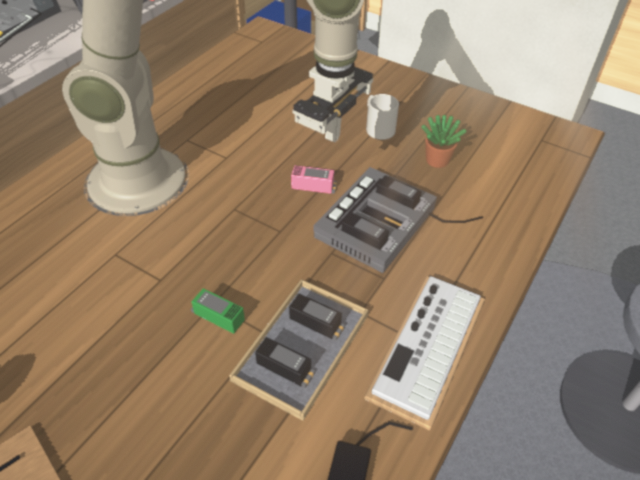

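```bash
python3 -c "
from bench import ctrl
print(ctrl.finish_job())"
```

```text
the job is handed in; nothing more can be done
None
```

The charger is changed over and started, and the job was handed in at 41.7 s; no verdict was reported.

- **Charged packs:** Both came out of bays 1 and 3 with the heel tilted up and now lie flat in the gig tray. The second one met the tray floor at about 47 N wrist force, under the 120 N limit.
- **Spent packs:** Both black ones from the desk are seated in bays 3 and 1, tongue under the lip and rocked down flat. Pressing on each heel afterwards put the pack top at 66 mm, which is the seated height.
- **Keys:** Type, current and start were pressed in that order. Each reached a hard stop at a tip height of about 45 mm with 23–29 N, and all four keys are up in the last picture. Stop was not touched.
- **Last checks:** The final wrist and scene pictures show two packs in the tray, two in the bays and the gripper clear. The mug, plant and the green and pink look-alikes looked unmoved.
- **Disagreements:** The scene camera placed the keys about 3 mm off in y from the other two cameras, so I did not use it for positions. Contact forces at the bays agreed with the positions I used. One joint came to about -1.0 rad against its -1.05 limit while picking the second spent pack.

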